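Open, load and lock the drill jig

ROBOT

A 6-joint arm with a two-finger parallel gripper is mounted at the origin on a cart in front of the work surface, level with it; the furniture and walls round the work are solid. World frame = base frame: x ahead of the robot, y to its left, z up, the work surface at z = 0. Lengths are in mm, angles in rad, forces in N, time in s.
With the tool pointing down it reaches from about 375 to 975 mm from the base axis. Payload 3.8 kg.
Tool frame: the origin (TCP) lies at the very end of the fingers, on their centre line; the grasp point (between the pads) lies 19 mm behind it (tcp_to_grasp is the distance from the TCP to the grasp point, in mm); z points along the fingers, y is the line along which they close (so a half turn about z gives the same grasp; the last joint's range is limited). The gripper opens to 85 mm and grips with 20 to 120 N. Pads are 22 mm wide; open, the fingers measure 114 mm over their backs; the gripper's body (76 mm by 85 mm) begins 54 mm behind the grasp point. The pads swing forward as they close: fully open they stand 13 mm farther back than shut.
Start: joints at [1.189, 0.264, 1.604, -0, 1.274, -0.037], TCP at [228.153, 635.267, 192.98] pointing down, gripper open.
Joint ranges: [-2.63, 2.63], [-0.94, 2.18], [0.31, 2.57], [-1.31, 4.45], [0, 2.66], [-2.55, 2.55]. Speed limits (rad/s): [2.57, 2.57, 3.14, 3.14, 3.14, 3.14].

INTERFACE

Orientations are given as [roll, pitch, yaw] about the fixed x, y, z axes, in that order (R = Rz(yaw) Ry(pitch) Rx(roll)).
In Python, from workcell import * gives the robot as it stands. The module is installed in compiled form; this text tells all that it offers.
- The arm moves only by the tool play_rows, never from a script. Its argument "commands" is a list of rows, each a list of 7 numbers: the shift along the tool's x, y, z normalised to -1 to 1, where 1 is 0.02 m, then the turn, a rotation vector about the tool's x, y, z normalised to -1 to 1, where 1 is 0.08 rad, then the finger opening in mm, from 0 to 85.4. A call has 1 to 8 rows; each row shifts and turns the commanded pose from where the row before left it, along the tool's axes as they then stand; what a row does not reach is not made up. A row lasts 1/12 s, in which the tool goes at most 41.7 mm and 7.16 degrees, less where a joint would pass 70% of its speed; a pose out of reach is approached as far as the arm can. A call with a number of a shift or a turn outside -1 to 1 is refused whole. A call with a gripper value outside its range is refused whole. The fingers move at their own pace and stop on an object; the grip force is fixed at half the most. Time passes only in rows, so rows that do not move let the fingers close. It gives the time, the measured TCP pose, the force, the opening and the grip force at its end, in the units of the state.
- sense(): the state, without advancing time (a new reading comes with each control period).
- read_camera(name): name is "scene" or "top"; returns the picture (384x512x3 uint8, red, green, blue); there is no depth.
- calibration(name): a dict with "mtx" (3x3 intrinsics, pixels), "extrinsics" (4x4, takes a point from world to camera coordinates). Camera axes: x right, y up, looking along -z (the intrinsics and any distortion apply to the point x, -y, -z); pixel columns grow to the right and rows downward; lengths in mm; the calibration is good to about 2 mm. A picture is of the moment at which its call begins. calibration takes no time and is no camera call.
- job_done(): hands the job in; it is judged then, once.
Trained networks look in the newest picture that a camera, given by its name, has taken for a name from the list of things; names that differ only in an ending like _2 or _b are one class to them, and where a whole thing is asked for, a point or a joint stands for the part that bears it (a point fixed in the world has none). Each returns a list of dicts, best first, with "score" (0 to 1); they miss things now and then, are a little off and sometimes report something else, mostly with a low value. They report only what shows in the picture. A call takes as long as a camera call. They do not tell look-alikes from the thing itself.
- search_frame(camera, query): "xy" ([column, row] as shares, 0 to 1, of the picture: columns of its width, rows of its height, amid what is visible of it).
- masks_of(camera, query): "mask" (384x512 bool, what is visible of it) and "xy" ([column, row] as shares, 0 to 1, of the picture: columns of its width, rows of its height, amid what is visible of it).
- mark_of(camera, query): "xy" ([column, row] as shares, 0 to 1, of the picture: columns of its width, rows of its height: a listed point, or the origin of a listed thing).
The state is a dict: "clock": time; "joints": joint angles; "qvel": joint speeds; "joint_efforts": joint torques, N m; "tcp_pos": TCP position; "tool_rot": TCP orientation; "contact_force": force on the tool from outside, world axes, zero at the start; "wrist_torque": the same for the moment, N m; "gripper_width": finger opening in mm; "grasp_force": force on a finger pad.
Only numpy, scipy, OpenCV 4.12 (cv2) and the standard library are available. Lean on these libraries where they do the work, as an engineer would, in place of code of your own. Each camera call takes 0.05 s, during which the arm holds its last target. There are 200 camera calls.

TASK

Load the empty drill jig for drilling: draw its lock slide fully back, lift the drill plate off its two dowels and lay it aside, and put every square steel bar lying on the bench flat into a nest of its own. Then lower the plate level over both dowels again, notched edge towards the lock slide, until it sits flush, and push the lock slide fully across to lock it. Leave the dial gauge and the loupe where they are.

Things in the scene. Friction and masses are not known exactly. Their poses are not given: they have to be found in the camera images.
- jig: fixed grey drill-jig base, 146 x 240 x 12 mm, on the bench. Origin at its underside, y along its length, +x towards the side with the lock slide, z up. It carries four side-by-side nests for bars (42 mm apart along y, bars across the jig), two upright dowels near opposite corners and plain rest buttons at the other corners (same height as the dowel shoulders)
- nest1 (a point): middle of nest 1 (at the jig's -y end), 20 mm above the jig's underside (nest floor at 12): where the middle of a bar lying in it comes. Axes as the jig's; the bar lies along x. Bounded by comb blocks 10 mm high from 31 to 45 mm either side of the middle (1.7 mm play sideways; open between for fingers) and end rails 8 mm high (2.5 mm play lengthways)
- nest2 (a point): middle of nest 2, as nest 1
- nest3 (a point): middle of nest 3, as nest 1
- nest4 (a point): middle of nest 4 (+y end), as nest 1
- dowel_far (a point): foot of the dowel at jig x = +23, y = +94 mm: centre of its shoulder, 29.5 mm above the jig's underside, on which the drill plate's underside rests. The dowel is 10 mm thick, rises 21 mm above the shoulder, its last 7 mm tapered to 5 mm
- dowel_near (a point): the same for the other dowel, at jig x = -28, y = -94 mm
- lock (a joint): lock slide along the jig's +x edge: 0 = drawn fully back (unlocked), 0.030 m = pushed fully across towards jig +y (locked). Stays where left; friction 2.5 N. Its two keepers (arms 12 mm wide, 39 to 46 mm above the jig's underside, reaching in to jig x = 37 mm) stand at jig y = -42 and +42 mm plus the joint value: at 0 between the nests and in the plate's notches, else over nests 2 and 4
- lock_grip (a point): top of the lock slide's black upright grip tab, 75 mm above the jig's underside; the tab is 12 mm thick (jig x), 24 mm long (jig y) and 29 mm of it stand above the keepers. It moves with the slide. A locked keeper lies 1.5 mm above the seated plate's edge
- drill_plate: loose steel drill plate, at the start on the jig, 84 (x) x 220 (y) x 8 mm, 0.33 to 0.55 kg, with eight dark bushings and a black handle on top. Origin at the centre of its underside. Two 12 mm dowel holes; two notches 20 mm wide, 8 mm deep in its +x edge at y = -42 and +42 mm. Seated, its origin and axes match the jig's, 29.5 mm above the jig's underside and 1.5 mm above the bars
- plate_handle (a point): middle of the top of the plate's handle: a block 14 mm thick (plate x), 60 mm long (plate y), 30 mm high, its top 38 mm above the plate's underside; the plate balances under it. The bench round x = 0.53, y = 0.45 m (left of the bars) is clear for laying the plate aside, its long side along x
- hole_far (a point): lower mouth of the plate's hole for dowel_far (plate x = +23, y = +94 mm)
- hole_near (a point): lower mouth of the plate's hole for dowel_near (plate x = -28, y = -94 mm)
- dial_gauge: dial gauge, 50x92x18 mm, lying on the bench; a bystander. Origin at its underside
- loupe: black watchmaker's loupe, 37 mm wide, 30 mm high, standing on the bench near the robot; a bystander. Origin at its underside
- bar1_mid (a point): middle of square steel bar 1: ground dark steel, 16 x 100 x 16 mm, 0.21 kg, lying on the bench; y along its length; any of its four long faces may be up. Two to four of the bars are present
- bar2_mid (a point): middle of square steel bar 2: ground dark steel, 16 x 100 x 16 mm, 0.21 kg, lying on the bench; y along its length; any of its four long faces may be up. Two to four of the bars are present
- bar3_mid (a point): middle of square steel bar 3: ground dark steel, 16 x 100 x 16 mm, 0.21 kg, lying on the bench; y along its length; any of its four long faces may be up. Two to four of the bars are present
- bar4_mid (a point): middle of square steel bar 4: ground dark steel, 16 x 100 x 16 mm, 0.21 kg, lying on the bench; y along its length; any of its four long faces may be up. Two to four of the bars are present
Mind the look-alikes: they are no part of the job. Leave any pink look-alike of the part that bears bar1_mid alone.

How it is judged:
By the outcome, as a careful person would: the job done as asked, in the order asked, and still so for the second after the job is handed in, with the robot touching nothing.
Of bar1, bar2, bar3, bar4 only 2 to 4 are there at a start; the rules pass over those that are not, and their reading is None.
At some moment in a run one of bar1, bar2, bar3, bar4 may be knocked a few centimetres aside while the robot is not near it.
Once in a run the grip may slacken for a moment while it holds something.
It also fails if it takes over 210 s, if anything falls off the work surface, if the arm or the gripper's body presses on something with over 40 N, if the wrist force passes 120 N, or if a joint passes its speed limit or range.

## Working session

There is one attempt and no reset: what is moved stays moved. The work goes in short steps, Python scripts to look and compute and a tool call to move; the robot and the scene stay as the last step left them, time stands still between calls to the robot, and variables do not carry over. Pictures are saved under pics/ and viewed, at most 14 in all, crops included, and the job is handed in when it is done.

Besides the shell and the picture viewer there is one more tool, called after "Call:" as name(argument=value, ...) on one line, values as JSON. play_rows: Moves the arm, as the interface text tells. Its arguments: {"type":"object","properties":{"commands":{"type":"array","items":{"type":"array","items":{"type":"number"}}}},"required":["commands"]}

```bash
mkdir -p pics
cat > h.py <<'E'
from workcell import *
import numpy as np, cv2
def save(cam,name,crop=None,scale=1):
    im=read_camera(cam)[:,:,::-1].copy()
    if crop: c0,r0,c1,r1=crop; im=im[r0:r1,c0:c1]
    if scale!=1: im=cv2.resize(im,None,fx=scale,fy=scale,interpolation=cv2.INTER_CUBIC)
    cv2.imwrite('pics/'+name,im)
def proj(cam,P):
    c=calibration(cam);K=np.array(c['mtx']);E=np.array(c['extrinsics'])
    p=E@np.append(P,1); q=K@np.array([p[0],-p[1],-p[2]]); return q[:2]/q[2]
def back(cam,px,z):
    c=calibration(cam);K=np.array(c['mtx']);E=np.array(c['extrinsics'])
    d=np.linalg.inv(K)@np.array([px[0],px[1],1]); d=np.array([d[0],-d[1],-d[2]])
    R=E[:3,:3]; o=-R.T@E[:3,3]; w=R.T@d
    return o+w*(z-o[2])/w[2]
W=np.array([512,384])
E
python3 - <<'E'
from h import *
save('top','t0.png',scale=1.5); save('scene','s0.png',scale=1.5)
for cam in ('top','scene'):
    c=calibration(cam); E=np.array(c['extrinsics']); print(cam, c.keys(), (-E[:3,:3].T@E[:3,3]).round(), np.array(c['mtx']).round(1).tolist())
Z=dict(jig=0,lock_grip=75,plate_handle=67.5,dowel_far=50,dowel_near=50,bar1_mid=8,dial_gauge=0,loupe=0,drill_plate=29.5)
for q,z in Z.items():
    for cam in ('top','scene'):
        for r in mark_of(cam,q)[:6]:
            px=np.array(r['xy'])*W; print(q,cam,round(r['score'],2),px.round(1),back(cam,px,z).round(1)[:2])
s=sense();print({k:np.round(v,3).tolist() for k,v in s.items()})
E
```

```text
top dict_keys(['mtx', 'extrinsics']) [ 365.  329. 1157.] [[408.2, 0.0, 260.1], [0.0, 408.2, 191.7], [0.0, 0.0, 1.0]]
scene dict_keys(['mtx', 'extrinsics']) [146. 984. 923.] [[367.1, 0.0, 254.0], [0.0, 367.1, 201.9], [0.0, 0.0, 1.0]]
jig top 0.97 [367.  205.3] [490.4  23.2]
jig top 0.64 [360.1 177.7] [570.6  38.6]
jig top 0.19 [345.7 207.4] [485.6  84.2]
lock_grip top 0.91 [362.  177.1] [558.9  52.2]
lock_grip scene 0.74 [295.6 184.5] [494.5 150.3]
lock_grip scene 0.58 [291.5 163.4] [558.1  62.4]
plate_handle top 0.93 [370.2 199.2] [499.5  31.6]
dowel_far top 0.9 [337.  202.4] [494.5 117.9]
dowel_far top 0.21 [404.3 212.3] [463.9 -63.8]
dowel_far scene 0.61 [295.4 184.7] [504.8 126.9]
dowel_near top 0.79 [404.3 212.9] [462.3 -63.7]
dowel_near top 0.31 [358.  206.5] [482.1  61.2]
bar1_mid top 0.78 [124.6 219.7] [462.  710.3]
bar1_mid top 0.59 [154.1 182.1] [567.9 629.2]
bar1_mid top 0.54 [295.8 172.2] [588.8 223.8]
bar1_mid scene 0.64 [255.3 200.9] [599.1 234.5]
bar1_mid scene 0.59 [199.7 338.2] [457.7 718.8]
bar1_mid scene 0.58 [186.2 289.9] [574.9 631.2]
bar1_mid scene 0.57 [296.1 186.7] [515.1  93.5]
bar1_mid scene 0.47 [267.7 234.2] [487.6 336. ]
dial_gauge top 0.5 [315.2 133.5] [704.4 162.7]
dial_gauge scene 0.42 [241.4 176.7] [712.6 151.8]
loupe top 0.68 [296.4 247.5] [375.2 228.2]
drill_plate top 0.91 [371.8 206. ] [485.   17.8]
drill_plate top 0.3 [403.1 213.5] [462.4 -67.5]
{'clock': 1.0, 'joints': [1.189, 0.264, 1.604, -0.0, 1.274, -0.037], 'qvel': [-0.002, -0.001, -0.001, 0.001, -0.001, -0.0], 'joint_efforts': [-0.0, -51.508, -36.773, -0.0, 0.001, -0.0], 'tcp_pos': [228.177, 635.272, 192.987], 'tool_rot': [3.142, 0.0, 2.797], 'contact_force': [0.216, -0.376, -0.556], 'wrist_torque': [-0.013, 0.009, -0.028], 'grasp_force': 0.0, 'gripper_width': 85.123}
```

View pics/t0.png

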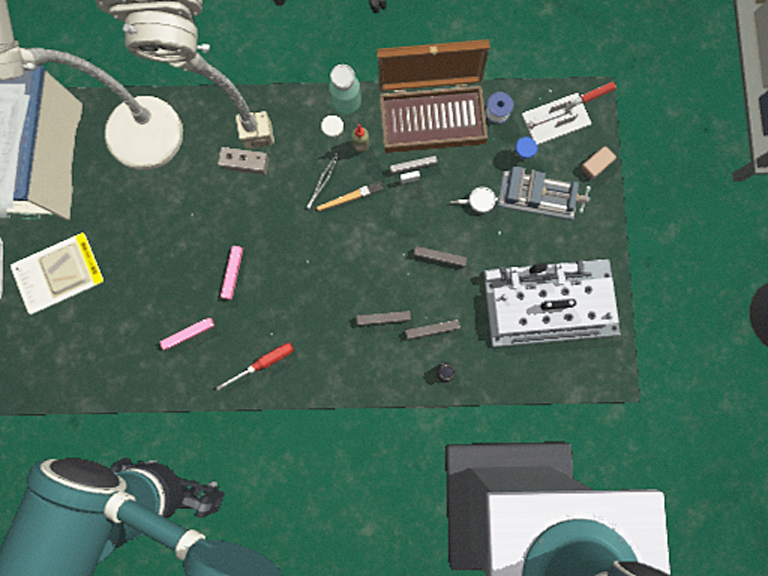

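View pics/s0.png

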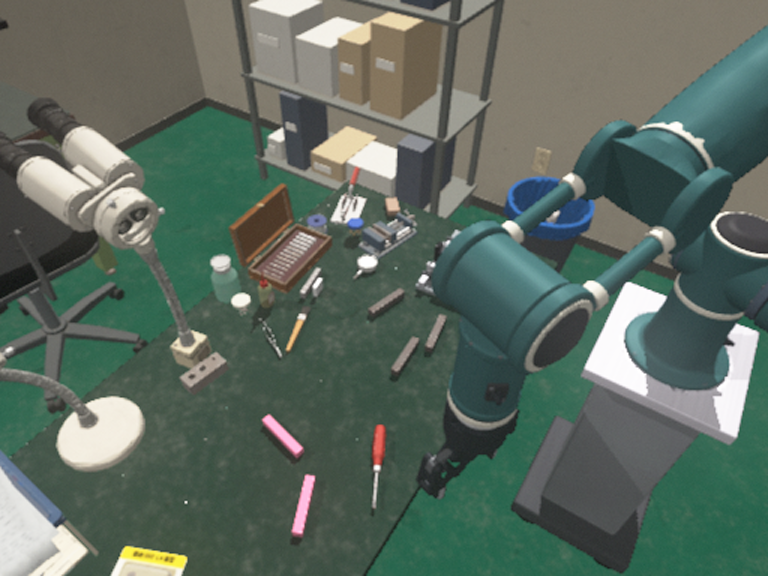

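The top view shows three dark bars, at about (293,171), (255,212) and (288,220) in raw pixels. Two pink look-alikes lie at (155,182) and (125,221), and I'll leave those alone. The grey block with holes at (162,106) is something else. The jig is at (367,203), with the lock slide on its far (+x) side.

Run:
```python
from h import *
from scipy.optimize import least_squares
save('top','t1.png',crop=(225,150,425,250),scale=4)
L={'jig':(0,0,0),'nest1':(0,-63,20),'nest2':(0,-21,20),'nest3':(0,21,20),'nest4':(0,63,20),'dowel_far':(23,94,29.5),'dowel_near':(-28,-94,29.5),'drill_plate':(0,0,29.5),'plate_handle':(0,0,67.5),'hole_far':(23,94,29.5),'hole_near':(-28,-94,29.5)}
obs=[]
for q,p in L.items():
    r=mark_of('top',q)
    for x in r[:1]: 
        if x['score']>.5: obs.append((q,p,np.array(x['xy'])*W,x['score']))
def pose(v,p): c,s=np.cos(v[2]),np.sin(v[2]); return np.array([v[0]+c*p[0]-s*p[1],v[1]+s*p[0]+c*p[1],p[2]])
f=lambda v:np.concatenate([proj('top',pose(v,o[1]))-o[2] for o in obs])
r=least_squares(f,[485,20,.09],loss='soft_l1',f_scale=1,x_scale=[1,1,.01]); print(r.x)
for o,e in zip(obs,f(r.x).reshape(-1,2)): print(o[0],round(o[3],2),e.round(1))
g=np.array(mark_of('top','lock_grip')[0]['xy'])*W; P=back('top',g,75); d=P[:2]-r.x[:2]; c,s=np.cos(r.x[2]),np.sin(r.x[2]); print('grip',P,'jig frame',c*d[0]+s*d[1],-s*d[0]+c*d[1])
for x in masks_of('top','bar1_mid')[:6]:
    m=np.array(x['mask']).astype(np.uint8); ys,xs=np.nonzero(m)
    ctr,sz,an=cv2.minAreaRect(np.c_[xs,ys].astype(np.float32)); b=cv2.boxPoints((ctr,sz,an)); 
    e=[b[1]-b[0],b[2]-b[1]]; u=max(e,key=np.linalg.norm); a=back('top',np.array(ctr)-u/2,12);bb=back('top',np.array(ctr)+u/2,12)
    im=read_camera('top'); print(round(x['score'],2),ctr,len(xs),back('top',[xs.mean(),ys.mean()],12).round(1),'len',np.linalg.norm(bb-a).round(), 'ang',np.arctan2(*(bb-a)[1::-1]).round(3), im[m>0].mean(0).round())
for x in masks_of('top','lock_grip')[:2]:
    ys,xs=np.nonzero(x['mask']); print('lockmask',x['score'],xs.min(),xs.max(),ys.min(),ys.max())
```

```text
[4.84302786e+02 2.94649772e+01 5.93875346e-02]
jig 0.75 [-5.1  1.5]
nest1 0.88 [41.5 -4.3]
nest2 0.88 [26.6 -3.1]
nest3 0.88 [11.7 -1.9]
nest4 0.88 [-3.2 -0.7]
dowel_far 0.7 [-4.  -0.4]
dowel_near 0.67 [-3.   0.8]
drill_plate 0.84 [0.4 0.2]
plate_handle 0.73 [0.7 2.9]
hole_far 0.87 [-1.7  2.2]
hole_near 0.96 [1.1 0.2]
grip [555.58085342  51.26878793  75.        ] jig frame 72.44652351988658 17.53483144359435
0.62 (370.51226806640625, 203.13525390625) 2385 [494.5  16.4  12. ] len 230.0 ang -1.499 [203. 205. 207.]
0.6 (293.4529724121094, 170.71176147460938) 210 [593.1 232.1  12. ] len 97.0 ang -1.813 [129. 121. 115.]
0.58 (154.74066162109375, 181.44107055664062) 227 [568.6 626.5  12. ] len 97.0 ang -0.204 [240. 171. 205.]
lockmask 0.89 324 384 175 190
```

View pics/t1.png

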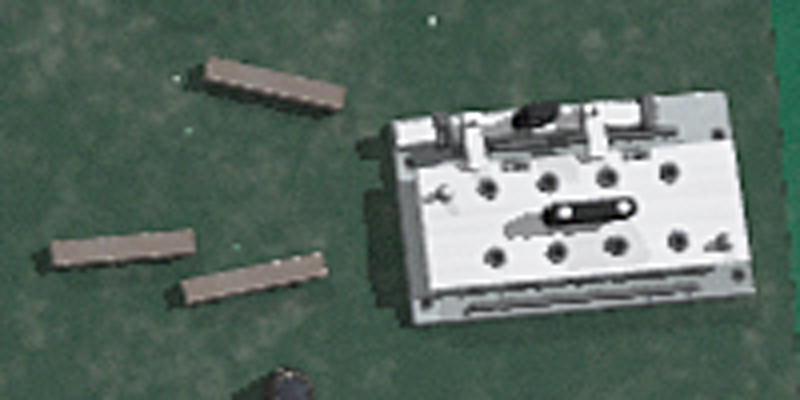

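The enlarged crop shows the three dark bars at (273,85), (123,248) and (255,278) in crop pixels. They match the 16x100 ground dark steel; the pink ones don't. The lock's keepers sit left of the notches, so the slide is in the locked position. I'll take one larger crop of the jig to fix its corners.

Run:
```python
from h import *
save('top','t2.png',crop=(318,166,418,236),scale=8)
im=read_camera('top').astype(int)
# dark bars: gray-brown, low saturation vs green bench
m=((im[:,:,0]-im[:,:,1]>-2)&(im[:,:,0]>70)).astype(np.uint8); m[:, :225]=0; m[:150]=0; m[236:]=0; m[:,318:]=0
n,lab,st,ce=cv2.connectedComponentsWithStats(m)
for i in range(1,n):
    if st[i,4]>100:
        ys,xs=np.nonzero(lab==i); ctr,sz,an=cv2.minAreaRect(np.c_[xs,ys].astype(np.float32)); b=cv2.boxPoints((ctr,sz,an)); e=[b[1]-b[0],b[2]-b[1]]; u=max(e,key=np.linalg.norm)
        A=np.c_[xs,ys]; C=A.mean(0); w,v=np.linalg.eigh(np.cov((A-C).T)); u=v[:,1]*10
        a=back('top',C-u,14);bb=back('top',C+u,14); print(C.round(1),sz,st[i,4],back('top',C,14).round(1),'ang',np.arctan2(*(bb-a)[1::-1]).round(3))
```

```text
[293.1 170.4] (35.35966873168945, 6.182518482208252) 220 [592.9 231.8  14. ] ang 1.323
[255.1 211.6] (6.337501525878906, 36.12376022338867) 229 [477.1 342.2  14. ] ang 1.639
[288.1 219.2] (6.2757158279418945, 36.08536911010742) 228 [454.  250.3  14. ] ang 1.754
```

View pics/t2.png

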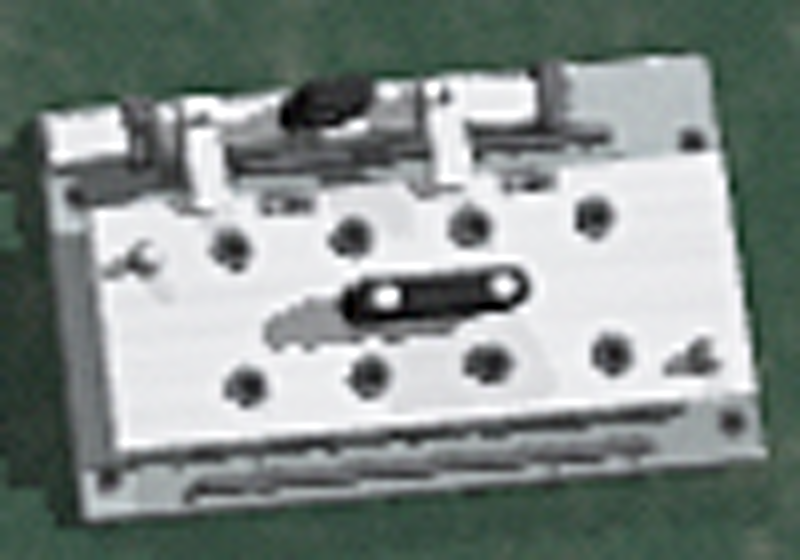

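```bash
cat > fit.py <<'E'
from h import *
from scipy.optimize import least_squares
J=[((73,120,12),(42,115)),((73,-120,12),(708,60)),((-73,-120,12),(768,455)),((-73,120,12),(90,520))]
P=[((42,110,37.5),(90,208)),((42,-110,37.5),(715,152)),((-42,-110,37.5),(757,395)),((-42,110,37.5),(118,452)),((0,0,67.5),(437,294)),((0,0,39),(420.5,301)),((23,94,50.5),(147,260)),((-28,-94,50.5),(705,352))]
raw=lambda c:(np.array(c)+.5)/8-.5+np.array([318,166])
def pose(v,p): c,s=np.cos(v[2]),np.sin(v[2]); return np.array([v[0]+c*p[0]-s*p[1],v[1]+s*p[0]+c*p[1],p[2]])
for S in (J,P,J+P):
    f=lambda v:np.concatenate([proj('top',pose(v,p))-raw(c) for p,c in S])
    r=least_squares(f,[485,20,.09],x_scale=[1,1,.01]); print(r.x.round(3)); print(f(r.x).reshape(-1,2).round(1).tolist())
v=r.x
for z,c in ((75,(340,95)),(46,(203,155)),(46,(448,135))):
    d=back('top',raw(c),z)[:2]-v[:2]; c_,s=np.cos(v[2]),np.sin(v[2]); print(z,(c_*d[0]+s*d[1]).round(1),(-s*d[0]+c_*d[1]).round(1), back('top',raw(c),z).round(1))
E
python3 fit.py
```

```text
[5.00556e+02 2.34060e+01 7.20000e-02]
[[-0.1, -0.2], [0.2, -0.9], [0.1, 0.7], [-0.2, 0.4]]
[4.9169e+02 2.5161e+01 7.4000e-02]
[[-0.4, 0.4], [0.1, 0.1], [-0.7, -0.2], [-0.3, 0.1], [0.6, -0.3], [-0.2, 0.1], [-0.1, -0.4], [1.0, 0.2]]
[4.94535e+02 2.45960e+01 7.30000e-02]
[[-0.5, 1.9], [-0.1, 1.1], [-0.1, 2.8], [-0.5, 2.6], [-0.2, -0.6], [0.3, -0.8], [-0.5, -1.2], [-0.2, -1.0], [0.7, -1.4], [-0.1, -1.0], [0.0, -1.5], [1.1, -0.8]]
75 65.7 28.1 [558.   57.4  75. ]
46 53.8 70.2 [543.1  98.5  46. ]
46 53.0 -14.8 [548.5  13.7  46. ]
```

The plate fit is consistent: jig at about (491.7, 25.2) with yaw 0.074 and the slide locked. The tab is near (558,57). I'll write a small planner and move there.

```bash
cat > plan.py <<'E'
from h import *
import math
def plan(*wps):
    "wps: (x,y,z,yaw); prints rotation then translation rows, relative to last wp (start: measured)"
    s=sense(); p=np.array(s['tcp_pos']); yaw=s['tool_rot'][2]
    print('now',p.round(1),np.round(s['tool_rot'],3),'F',np.round(s['contact_force'],1),'w',round(s['gripper_width'],1),'gf',round(s['grasp_force'],1),'t',s['clock'])
    for w in wps:
        t=np.array(w[:3],float); dy=(w[3]-yaw+math.pi)%(2*math.pi)-math.pi
        n=max(1,math.ceil(abs(dy)/.08)); 
        if abs(dy)>1e-3: print(f'  turn n={n} tz={-dy/n/.08:.3f}')
        yaw+=dy; c,sn=math.cos(yaw),math.sin(yaw); d=t-p
        u=np.array([c*d[0]+sn*d[1], sn*d[0]-c*d[1], -d[2]])/20; n=max(1,math.ceil(np.linalg.norm(u)/1.0))
        print(f'  move n={n}',(u/n).round(3).tolist()); p=t
def jig(x,y,v=(491.7,25.2,.074)): c,s=math.cos(v[2]),math.sin(v[2]); return v[0]+c*x-s*y, v[1]+s*x+c*y
E
python3 -c "
from plan import *
plan((558,57,193,3.216),(558,57,54,3.216))"
```

```text
now [228.1 635.3 193. ] [-3.142 -0.     2.797] F [-0.4 -1.1  0.9] w 85.3 gf 0.0 t 2.0
  turn n=6 tz=-0.873
  move n=34 [-0.421, -0.884, -0.0]
  move n=7 [-0.0, 0.0, 0.993]
```

Call:
play_rows(commands=[[0, 0, 0, 0, 0, -0.873, 44], [0, 0, 0, 0, 0, -0.873, 44], [0, 0, 0, 0, 0, -0.873, 44], [0, 0, 0, 0, 0, -0.873, 44], [0, 0, 0, 0, 0, -0.873, 44], [0, 0, 0, 0, 0, -0.873, 44]])

```text
clock: 2.5
tcp_pos: [228.2, 635.3, 193.0]
tool_rot: [-3.142, -0.0, -3.064]
contact_force: [-0.1, -0.5, 0.1]
gripper_width: 44.1
grasp_force: 0.0
```

Call:
play_rows(commands=[[-0.421, -0.884, 0, 0, 0, 0, 44], [-0.421, -0.884, 0, 0, 0, 0, 44], [-0.421, -0.884, 0, 0, 0, 0, 44], [-0.421, -0.884, 0, 0, 0, 0, 44], [-0.421, -0.884, 0, 0, 0, 0, 44], [-0.421, -0.884, 0, 0, 0, 0, 44], [-0.421, -0.884, 0, 0, 0, 0, 44], [-0.421, -0.884, 0, 0, 0, 0, 44]])

```text
clock: 3.17
tcp_pos: [306.2, 498.4, 193.1]
tool_rot: [3.141, 0.0, -3.067]
contact_force: [0.1, 0.4, -0.1]
gripper_width: 44.4
grasp_force: 0.0
```

Call:
play_rows(commands=[[-0.421, -0.884, 0, 0, 0, 0, 44], [-0.421, -0.884, 0, 0, 0, 0, 44], [-0.421, -0.884, 0, 0, 0, 0, 44], [-0.421, -0.884, 0, 0, 0, 0, 44], [-0.421, -0.884, 0, 0, 0, 0, 44], [-0.421, -0.884, 0, 0, 0, 0, 44], [-0.421, -0.884, 0, 0, 0, 0, 44], [-0.421, -0.884, 0, 0, 0, 0, 44]])

```text
clock: 3.83
tcp_pos: [383.9, 362.3, 193.2]
tool_rot: [3.141, 0.0, -3.067]
contact_force: [0.0, 0.2, -0.4]
gripper_width: 44.2
grasp_force: 0.0
```

Call:
play_rows(commands=[[-0.421, -0.884, 0, 0, 0, 0, 44], [-0.421, -0.884, 0, 0, 0, 0, 44], [-0.421, -0.884, 0, 0, 0, 0, 44], [-0.421, -0.884, 0, 0, 0, 0, 44], [-0.421, -0.884, 0, 0, 0, 0, 44], [-0.421, -0.884, 0, 0, 0, 0, 44], [-0.421, -0.884, 0, 0, 0, 0, 44], [-0.421, -0.884, 0, 0, 0, 0, 44]])

```text
clock: 4.5
tcp_pos: [461.6, 226.2, 193.2]
tool_rot: [3.141, 0.0, -3.067]
contact_force: [-0.1, 0.7, -0.6]
gripper_width: 43.8
grasp_force: 0.0
```

Call:
play_rows(commands=[[-0.421, -0.884, 0, 0, 0, 0, 44], [-0.421, -0.884, 0, 0, 0, 0, 44], [-0.421, -0.884, 0, 0, 0, 0, 44], [-0.421, -0.884, 0, 0, 0, 0, 44], [-0.421, -0.884, 0, 0, 0, 0, 44], [-0.421, -0.884, 0, 0, 0, 0, 44], [-0.421, -0.884, 0, 0, 0, 0, 44], [-0.421, -0.884, 0, 0, 0, 0, 44]])

```text
clock: 5.17
tcp_pos: [539.3, 90.2, 193.2]
tool_rot: [3.142, 0.0, -3.067]
contact_force: [0.9, -0.0, -0.1]
gripper_width: 44.2
grasp_force: 0.0
```

Call:
play_rows(commands=[[-0.421, -0.884, 0, 0, 0, 0, 44], [-0.421, -0.884, 0, 0, 0, 0, 44], [0, 0, 0, 0, 0, 0, 44], [0, 0, 0, 0, 0, 0, 44]])

```text
clock: 5.5
tcp_pos: [558.4, 56.4, 193.0]
tool_rot: [3.141, -0.0, -3.069]
contact_force: [0.2, 0.2, -0.3]
gripper_width: 44.3
grasp_force: 0.0
```

Run:
```python
from plan import *
plan((558,57,54,3.216))
a=read_camera('top')[150:250,225:425]; b=read_camera('scene')[100:250,190:390]
im=np.vstack([cv2.resize(a,None,fx=3,fy=3,interpolation=2),])
cv2.imwrite('pics/c1.png',np.vstack([im,cv2.resize(b,(400,300))[:, :].repeat(1,0) if 0 else np.pad(cv2.resize(b,(400,300)),((0,0),(0,200),(0,0)))])[:,:,::-1])
```

```text
now [558.4  56.4 193. ] [ 3.141 -0.    -3.069] F [ 0.2  0.2 -0.3] w 44.3 gf 0.0 t 5.5
  turn n=1 tz=-0.026
  move n=7 [0.003, 0.004, 0.993]
```

View pics/c1.png

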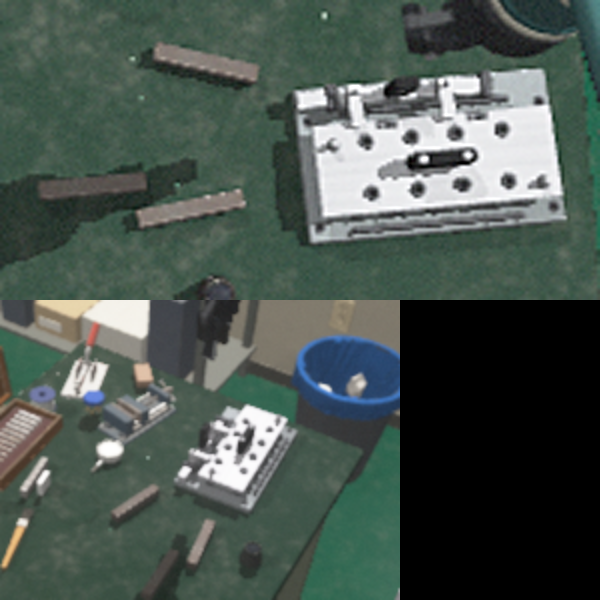

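The top view shows the gripper next to the tab, as parallax would predict. The scene view shows the jig, the bars and the plate undisturbed. Now I'll descend around the tab.

Call:
play_rows(commands=[[0, 0, 0.99, 0, 0, 0, 44], [0, 0, 0.99, 0, 0, 0, 44], [0, 0, 0.99, 0, 0, 0, 44], [0, 0, 0.99, 0, 0, 0, 44], [0, 0, 0.99, 0, 0, 0, 44], [0, 0, 0.99, 0, 0, 0, 44], [0, 0, 0.99, 0, 0, 0, 44], [0, 0, 0, 0, 0, 0, 44]])

```text
clock: 6.27
tcp_pos: [553.8, 57.9, 50.1]
tool_rot: [3.141, -0.008, -3.066]
contact_force: [-1.0, -0.4, 0.2]
gripper_width: 44.2
grasp_force: 0.0
```

Run:
```python
from plan import *
plan()
a=read_camera('top')[166:216,318:398]; b=read_camera('scene')[130:200,250:330]
cv2.imwrite('pics/c2.png',np.vstack([cv2.resize(a,None,fx=5,fy=5,interpolation=2),cv2.resize(b,None,fx=5,fy=5,interpolation=2)])[:,:,::-1])
```

```text
now [553.8  57.9  50.1] [ 3.141 -0.008 -3.066] F [-1.  -0.4  0.2] w 44.2 gf 0.0 t 6.2667
```

View pics/c2.png

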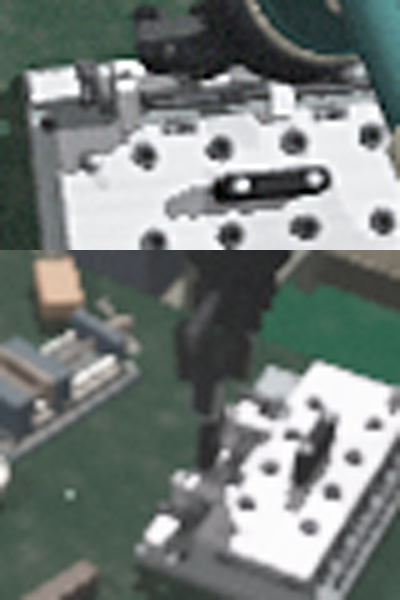

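The fingers straddle the tab. I'll grip it lengthways, since the slide can centre itself, and then draw it back.

Call:
play_rows(commands=[[0, 0, 0, 0, 0, 0, 15], [0, 0, 0, 0, 0, 0, 15], [0, 0, 0, 0, 0, 0, 15], [0, 0, 0, 0, 0, 0, 15], [0, 0, 0, 0, 0, 0, 15], [0, 0, 0, 0, 0, 0, 15]])

```text
clock: 6.87
tcp_pos: [558.6, 57.0, 54.9]
tool_rot: [-3.142, 0.001, -3.067]
contact_force: [-0.4, 0.3, -0.8]
gripper_width: 14.9
grasp_force: 0.0
```

Call:
play_rows(commands=[[0, -0.25, 0, 0, 0, 0, 15], [0, -0.25, 0, 0, 0, 0, 15], [0, -0.25, 0, 0, 0, 0, 15], [0, -0.25, 0, 0, 0, 0, 15], [0, -0.2, 0, 0, 0, 0, 15], [0, 0, 0, 0, 0, 0, 15]])

```text
clock: 7.37
tcp_pos: [560.1, 32.1, 54.3]
tool_rot: [-3.141, -0.0, -3.068]
contact_force: [0.6, -0.7, 0.6]
gripper_width: 14.8
grasp_force: 0.0
```

The fingers closed to 15 mm without meeting the tab. I'll look.

Call:
play_rows(commands=[[0, 0, -1, 0, 0, 0, 15], [0, 0, -1, 0, 0, 0, 15], [0, 0, -1, 0, 0, 0, 15], [0, 0, -1, 0, 0, 0, 15], [0, 0, -1, 0, 0, 0, 15], [0, 0, -1, 0, 0, 0, 15], [0, 0, 0, 0, 0, 0, 15], [0, 0, 0, 0, 0, 0, 15]])

```text
clock: 8.03
tcp_pos: [561.2, 33.1, 175.9]
tool_rot: [-3.141, 0.003, -3.067]
contact_force: [-1.0, -0.0, -0.3]
gripper_width: 14.5
grasp_force: 0.0
```

Run:
```python
from plan import *
plan()
a=read_camera('top')[166:236,318:418]; b=read_camera('scene')[130:200,260:360]
for cam in('top','scene'):
    for q,z in (('lock_grip',75),('plate_handle',67.5),('dowel_far',29.5),('dowel_near',29.5)):
        for r in mark_of(cam,q)[:2]:
            px=np.array(r['xy'])*W; print(q,cam,round(r['score'],2),px.round(1),back(cam,px,z).round(1)[:2])
cv2.imwrite('pics/c3.png',np.vstack([cv2.resize(a,None,fx=4,fy=4,interpolation=2),cv2.resize(b,None,fx=4,fy=4,interpolation=2)])[:,:,::-1])
```

```text
now [561.2  33.1 175.9] [-3.141e+00  3.000e-03 -3.067e+00] F [-1.  -0.  -0.3] w 14.5 gf 0.0 t 8.0333
lock_grip top 0.24 [344.8 203.4] [488.5 102. ]
plate_handle top 0.72 [370.8 199.4] [498.8  30. ]
dowel_far top 0.88 [335.6 201.3] [500.1 117.7]
dowel_near top 0.89 [403.8 212.3] [465.7 -69.8]
lock_grip scene 0.64 [327.  159.6] [461.6 -27.9]
lock_grip scene 0.62 [295.  163.3] [547.8  55. ]
plate_handle scene 0.7 [315.2 168.8] [477.8  33.1]
plate_handle scene 0.56 [269.8 235. ] [458.6 377.3]
dowel_far scene 0.59 [294.  185.8] [514.7 114.6]
dowel_far scene 0.45 [311.6 176.1] [485.7  34.2]
dowel_near scene 0.8 [323.7 156.6] [496.7 -91.4]
```

View pics/c3.png

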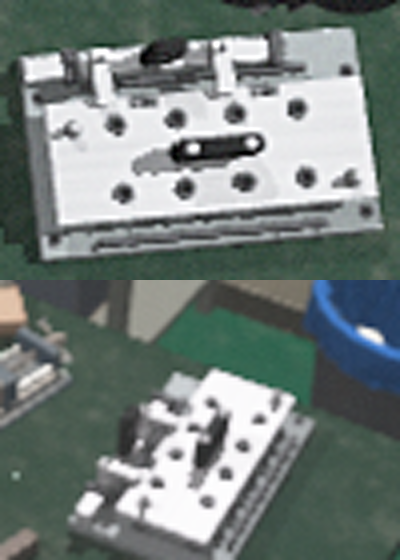

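Run:
```python
from plan import *
print(back('top',(358.4,178.6),60), jig(67,27))
for P in [(491.7,25.2,67.5),(*jig(0,0),37.5),(*jig(42,110),37.5),(*jig(42,-110),37.5),(*jig(-42,-110),37.5),(*jig(-42,110),37.5),(550,50,60),(558,57,60),(*jig(23,94),50.5),(*jig(-28,-94),50.5),tuple(sense()['tcp_pos'])]:
    print(np.round(P,0),'top8', ((proj('top',P)-[318,166]+.5)*8-.5).round(), 'scene',proj('scene',P).round(1),'scene6 crop',((proj('scene',P)-[270,145]+.5)*8-.5).round())
a=read_camera('scene')[145:205,270:345]
cv2.imwrite('pics/c4.png',cv2.resize(a,None,fx=8,fy=8,interpolation=2)[:,:,::-1])
```

```text
[557.57411639  58.35839296  60.        ] (556.5204607060344, 57.079583966191365)
[492.  25.  68.] top8 [441. 292.] scene [312.7 166.2] scene6 crop [345. 173.]
[492.  25.  38.] top8 [418. 302.] scene [311.5 172.4] scene6 crop [336. 223.]
[525. 138.  38.] top8 [ 87. 212.] scene [288.3 186.9] scene6 crop [150. 338.]
[542. -81.  38.] top8 [716. 153.] scene [312.2 152.2] scene6 crop [341.  61.]
[458. -88.  38.] top8 [752. 393.] scene [333.  159.2] scene6 crop [507. 117.]
[442. 132.  38.] top8 [115. 453.] scene [310.7 195.3] scene6 crop [329. 406.]
[550  50  60] top8 [352. 126.] scene [294.7 165.5] scene6 crop [201. 168.]
[558  57  60] top8 [331. 103.] scene [291.8 165.8] scene6 crop [178. 170.]
[508. 121.  50.] top8 [146. 256.] scene [295.5 183.2] scene6 crop [208. 309.]
[471. -71.  50.] top8 [713. 353.] scene [328.5 157.7] scene6 crop [472. 105.]
[560.  33. 174.] top8 [496.  30.] scene [297.9 136.4] scene6 crop [227. -66.]
```

View pics/c4.png

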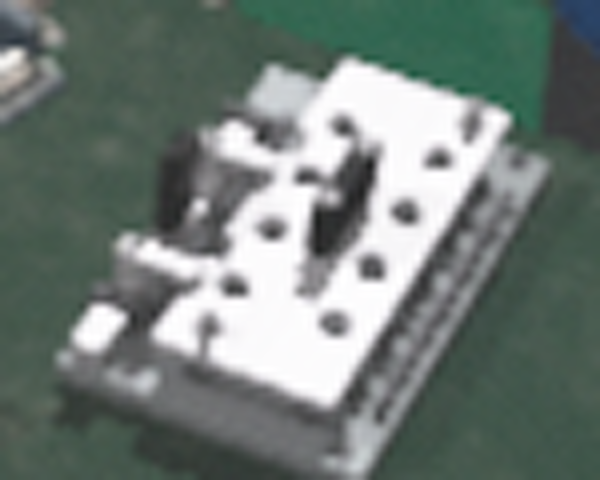

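The plate and tab projections match in both cameras, so the gripper's own position needs checking. I'll view it with the TCP reading marked.

Run:
```python
from plan import *
plan()
out=[]
for cam,(c0,r0) in (('scene',(260,90)),('top',(330,120))):
    a=cv2.resize(read_camera(cam)[r0:r0+75,c0:c0+75],None,fx=5,fy=5,interpolation=2)
    for dz,col in ((0,(255,0,0)),(20,(255,255,0))):
        p=np.array(sense()['tcp_pos'])+[0,0,dz]; q=((proj(cam,p)-[c0,r0]+.5)*5).astype(int); cv2.circle(a,tuple(int(i) for i in q),3,col,1); print(cam,dz,q)
    out.append(a)
cv2.imwrite('pics/c5.png',np.hstack(out)[:,:,::-1])
```

```text
now [559.8  33.1 174. ] [ 3.142e+00 -1.000e-03 -3.067e+00] F [-0.1  0.3 -0.6] w 14.9 gf 0.0 t 8.5833
scene 0 [191 233]
scene 20 [194 209]
top 0 [250 248]
top 20 [262 240]
```

View pics/c5.png

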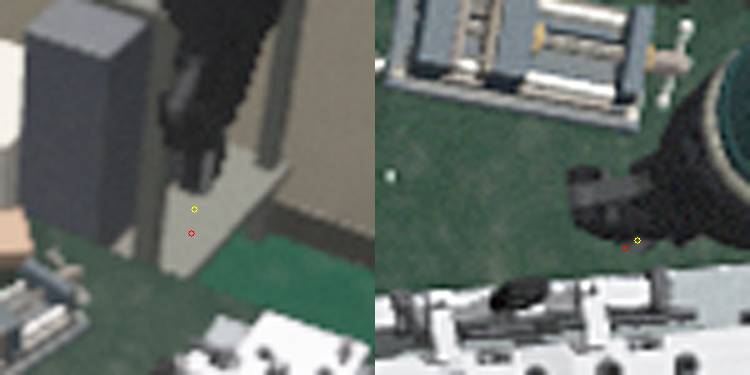

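Run:
```python
from plan import *
for z in (150,174,190,200,210,220):
    P=back('scene',(299.7,127.7),z); q=(proj('top',P)-[330,120]+.5)*5; print(P.round(0),'c5 top px',(q+[375,0]).round())
```

```text
[592. -47. 150.] c5 top px [767. 193.]
[578. -15. 174.] c5 top px [721. 210.]
[569.   6. 190.] c5 top px [690. 223.]
[563.  20. 200.] c5 top px [669. 231.]
[557.  33. 210.] c5 top px [648. 239.]
[552.  46. 220.] c5 top px [627. 247.]
```

Triangulating both views puts the finger ends about 30 mm higher than the reported TCP, which fits the missed grip. I'll go lower in small steps and watch the force.

Call:
play_rows(commands=[[0.06, 0.6, 0, 0, 0, 0, 44], [0.06, 0.6, 0, 0, 0, 0, 44], [0, 0, 1, 0, 0, 0, 44], [0, 0, 1, 0, 0, 0, 44], [0, 0, 1, 0, 0, 0, 44], [0, 0, 1, 0, 0, 0, 44], [0, 0, 1, 0, 0, 0, 44], [0, 0, 1, 0, 0, 0, 44]])

```text
clock: 9.35
tcp_pos: [555.7, 58.3, 53.7]
tool_rot: [3.141, 0.0, -3.067]
contact_force: [0.6, -0.5, 0.1]
gripper_width: 43.6
grasp_force: 0.0
```

Call:
play_rows(commands=[[0, 0, 0.2, 0, 0, 0, 44], [0, 0, 0.2, 0, 0, 0, 44], [0, 0, 0.2, 0, 0, 0, 44], [0, 0, 0.2, 0, 0, 0, 44], [0, 0, 0, 0, 0, 0, 44]])

```text
clock: 9.77
tcp_pos: [556.3, 57.1, 38.8]
tool_rot: [3.142, 0.001, -3.067]
contact_force: [0.2, -0.4, 0.1]
gripper_width: 44.2
grasp_force: 0.0
```

Run:
```python
from plan import *
plan()
out=[]
for cam,(c0,r0) in (('scene',(260,120)),('top',(330,140))):
    a=cv2.resize(read_camera(cam)[r0:r0+75,c0:c0+75],None,fx=5,fy=5,interpolation=2)
    p=np.array(sense()['tcp_pos']); q=((proj(cam,p)-[c0,r0]+.5)*5).astype(int); cv2.circle(a,tuple(int(i) for i in q),3,(255,0,0),1)
    out.append(a)
cv2.imwrite('pics/c6.png',np.hstack(out)[:,:,::-1])
```

```text
now [556.3  57.1  38.8] [ 3.142e+00  1.000e-03 -3.067e+00] F [ 0.2 -0.4  0.1] w 44.2 gf 0.0 t 9.7667
```

View pics/c6.png

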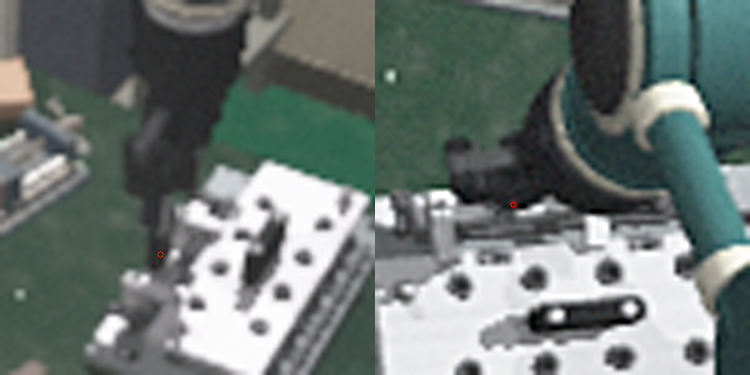

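No contact yet and the fingers are just above the tab. I'll go 15 mm lower and close.

Call:
play_rows(commands=[[0, 0, 0.2, 0, 0, 0, 44], [0, 0, 0.2, 0, 0, 0, 44], [0, 0, 0.2, 0, 0, 0, 44], [0, 0, 0.1, 0, 0, 0, 44], [0, 0, 0, 0, 0, 0, 44]])

```text
clock: 10.28
tcp_pos: [555.0, 56.8, 23.4]
tool_rot: [3.142, -0.002, -3.067]
contact_force: [-0.7, 0.0, -0.2]
gripper_width: 44.0
grasp_force: 0.0
```

Call:
play_rows(commands=[[0, 0, 0, 0, 0, 0, 20], [0, 0, 0, 0, 0, 0, 20], [0, 0, 0, 0, 0, 0, 20], [0, 0, 0, 0, 0, 0, 20], [0, 0, 0, 0, 0, 0, 20], [0, 0, 0, 0, 0, 0, 20]])

```text
clock: 10.78
tcp_pos: [555.8, 57.0, 24.6]
tool_rot: [3.141, -0.0, -3.067]
contact_force: [-2.3, 0.6, 3.2]
gripper_width: 21.9
grasp_force: 59.0
```

Gripped the tab. The reported TCP really does read low. Now I'll draw the slide back.

Call:
play_rows(commands=[[0, -0.2, 0, 0, 0, 0, 20], [0, -0.2, 0, 0, 0, 0, 20], [0, -0.2, 0, 0, 0, 0, 20], [0, -0.2, 0, 0, 0, 0, 20], [0, -0.2, 0, 0, 0, 0, 20], [0, -0.2, 0, 0, 0, 0, 20], [0, -0.2, 0, 0, 0, 0, 20], [0, 0, 0, 0, 0, 0, 20]])

```text
clock: 11.45
tcp_pos: [557.6, 31.1, 24.6]
tool_rot: [3.137, -0.0, -3.07]
contact_force: [-4.2, 12.5, 6.1]
gripper_width: 21.6
grasp_force: 59.6
```

Call:
play_rows(commands=[[0, -0.1, 0, 0, 0, 0, 20], [0, 0, 0, 0, 0, 0, 20]])

```text
clock: 11.62
tcp_pos: [557.6, 31.1, 24.6]
tool_rot: [3.134, -0.0, -3.07]
contact_force: [-3.9, 18.2, 5.0]
gripper_width: 22.0
grasp_force: 59.6
```

Call:
play_rows(commands=[[0, -0.1, 0, 0, 0, 0, 20], [0, 0, 0, 0, 0, 0, 20]])

```text
clock: 11.78
tcp_pos: [557.6, 31.1, 24.6]
tool_rot: [3.131, -0.0, -3.07]
contact_force: [-3.5, 25.0, 6.9]
gripper_width: 22.0
grasp_force: 59.7
```

The slide hit a firm stop after 26 mm of travel, with 25 N against 2.5 N of friction. I'll relax, release, rise and check the keepers against the notches.

Call:
play_rows(commands=[[0, 0.3, 0, 0, 0, 0, 20], [0, 0, 0, 0, 0, 0, 40], [0, 0, 0, 0, 0, 0, 40], [0, 0, 0, 0, 0, 0, 40], [0, 0, 0, 0, 0, 0, 40]])

```text
clock: 12.2
tcp_pos: [558.1, 30.1, 24.2]
tool_rot: [-3.141, 0.0, -3.068]
contact_force: [-0.3, 0.3, 0.2]
gripper_width: 40.2
grasp_force: 0.0
```

Call:
play_rows(commands=[[0, 0, -0.5, 0, 0, 0, 40], [0, 0, -1, 0, 0, 0, 40], [0, 0, -1, 0, 0, 0, 40], [0, 0, -1, 0, 0, 0, 40], [0, 0, -1, 0, 0, 0, 40], [0, 0, -1, 0, 0, 0, 40], [0, 0, 0, 0, 0, 0, 40], [0, 0, 0, 0, 0, 0, 40]])

```text
clock: 12.87
tcp_pos: [559.4, 30.6, 136.6]
tool_rot: [-3.141, 0.004, -3.068]
contact_force: [-0.6, -0.1, -0.2]
gripper_width: 40.0
grasp_force: 0.0
```

Run:
```python
from plan import *
plan((491.7,25.2,135,1.645))
save('top','t3.png',crop=(318,166,418,236),scale=8)
```

```text
now [559.4  30.6 136.6] [-3.141  0.004 -3.068] F [-0.6 -0.1 -0.2] w 40.0 gf 0.0 t 12.8667
  turn n=20 tz=0.981
  move n=4 [-0.004, -0.849, 0.021]
```

View pics/t3.png

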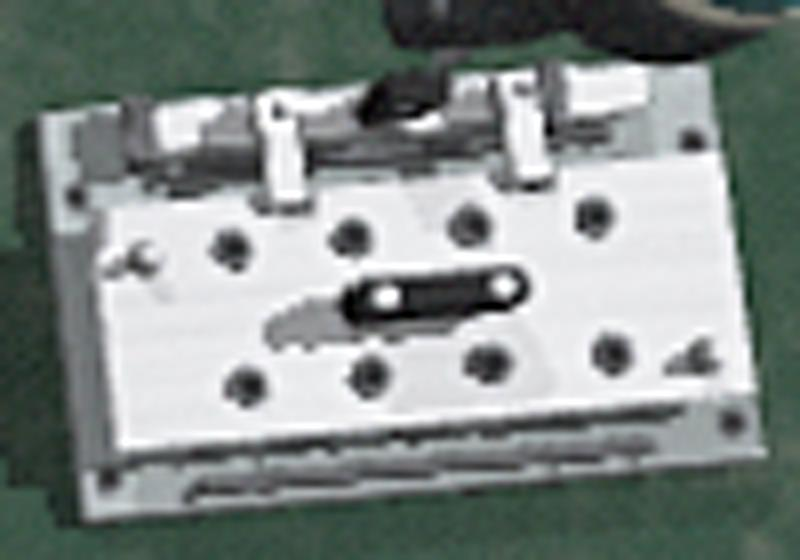

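The keepers at (287,160) and (525,140) now sit centred in the notches, so the slide is fully back. Next I'll turn over the handle and come down.

Call:
play_rows(commands=[[0, 0, 0, 0, 0, 0.98, 40], [0, 0, 0, 0, 0, 0.98, 40], [0, 0, 0, 0, 0, 0.98, 40], [0, 0, 0, 0, 0, 0.98, 40], [0, 0, 0, 0, 0, 0.98, 40], [0, 0, 0, 0, 0, 0.98, 40], [0, 0, 0, 0, 0, 0.98, 40], [0, 0, 0, 0, 0, 0.98, 40]])

```text
clock: 13.58
tcp_pos: [556.3, 30.8, 132.3]
tool_rot: [-3.14, -0.003, 2.585]
contact_force: [0.5, 0.2, -0.1]
gripper_width: 39.8
grasp_force: 0.0
```

Call:
play_rows(commands=[[0, 0, 0, 0, 0, 0.98, 40], [0, 0, 0, 0, 0, 0.98, 40], [0, 0, 0, 0, 0, 0.98, 40], [0, 0, 0, 0, 0, 0.98, 40], [0, 0, 0, 0, 0, 0.98, 40], [0, 0, 0, 0, 0, 0.98, 40], [0, 0, 0, 0, 0, 0.98, 40], [0, 0, 0, 0, 0, 0.98, 40]])

```text
clock: 14.25
tcp_pos: [556.3, 30.7, 132.3]
tool_rot: [-3.138, -0.001, 1.957]
contact_force: [1.0, -0.6, 0.0]
gripper_width: 39.7
grasp_force: 0.0
```

Call:
play_rows(commands=[[0, 0, 0, 0, 0, 0.98, 30], [0, 0, 0, 0, 0, 0.98, 30], [0, 0, 0, 0, 0, 0.98, 30], [0, 0, 0, 0, 0, 0.98, 30], [0, -0.85, 0, 0, 0, 0, 30], [0, -0.85, 0, 0, 0, 0, 30], [0, -0.85, 0, 0, 0, 0, 30], [0, -0.85, 0, 0, 0, 0, 30]])

```text
clock: 14.92
tcp_pos: [487.8, 25.5, 132.4]
tool_rot: [-3.138, -0.0, 1.648]
contact_force: [1.0, 0.1, -0.3]
gripper_width: 30.2
grasp_force: 0.0
```

Call:
play_rows(commands=[[0, 0, 0, 0, 0, 0, 30], [0, 0, 0, 0, 0, 0, 30], [0, 0, 0, 0, 0, 0, 30]])

```text
clock: 15.17
tcp_pos: [490.1, 25.6, 133.7]
tool_rot: [-3.141, -0.0, 1.648]
contact_force: [-0.4, -0.0, 0.2]
gripper_width: 30.2
grasp_force: 0.0
```

Run:
```python
from plan import *
plan((491.7,25.2,45,1.645))
for cam in('top','scene'):
    print(cam,'tcp px',proj(cam,np.array(sense()['tcp_pos'])).round(),'+33',proj(cam,np.array(sense()['tcp_pos'])+[0,0,33]).round())
```

```text
now [490.1  25.6 133.7] [-3.141 -0.     1.648] F [-0.4 -0.   0.2] w 30.2 gf 0.0 t 15.1667
  turn n=1 tz=0.033
  move n=5 [-0.006, 0.016, 0.887]
top tcp px [380. 199.] +33 [384. 198.]
scene tcp px [316. 152.] +33 [317. 144.]
```

Call:
play_rows(commands=[[0, 0.08, 0.95, 0, 0, 0, 30], [0, 0, 0.95, 0, 0, 0, 30], [0, 0, 0.95, 0, 0, 0, 30], [0, 0, 0.95, 0, 0, 0, 30], [0, 0, 0.6, 0, 0, 0, 30], [0, 0, 0.3, 0, 0, 0, 30], [0, 0, 0, 0, 0, 0, 30], [0, 0, 0, 0, 0, 0, 30]])

```text
clock: 15.83
tcp_pos: [492.1, 25.8, 40.5]
tool_rot: [3.142, 0.0, 1.648]
contact_force: [0.4, -0.4, -0.9]
gripper_width: 30.1
grasp_force: 0.0
```

Call:
play_rows(commands=[[0, 0, 0.2, 0, 0, 0, 30], [0, 0, 0.2, 0, 0, 0, 30], [0, 0, 0.2, 0, 0, 0, 30], [0, 0, 0.2, 0, 0, 0, 30], [0, 0, 0, 0, 0, 0, 30]])

```text
clock: 16.25
tcp_pos: [490.9, 25.8, 23.6]
tool_rot: [-3.14, -0.0, 1.648]
contact_force: [-0.3, -0.3, 0.2]
gripper_width: 30.1
grasp_force: 0.0
```

Call:
play_rows(commands=[[0, 0, 0.1, 0, 0, 0, 30], [0, 0, 0.1, 0, 0, 0, 30], [0, 0, 0, 0, 0, 0, 30]])

```text
clock: 16.5
tcp_pos: [491.3, 25.8, 20.0]
tool_rot: [-3.141, -0.0, 1.648]
contact_force: [-0.0, 0.2, 0.6]
gripper_width: 30.1
grasp_force: 0.0
```

Call:
play_rows(commands=[[0, 0, 0.1, 0, 0, 0, 30], [0, 0, 0.1, 0, 0, 0, 30], [0, 0, 0, 0, 0, 0, 30]])

```text
clock: 16.75
tcp_pos: [491.3, 25.8, 16.0]
tool_rot: [-3.141, -0.0, 1.648]
contact_force: [-0.2, -1.2, 0.9]
gripper_width: 30.1
grasp_force: 0.0
```

Call:
play_rows(commands=[[0, 0, 0.1, 0, 0, 0, 30], [0, 0, 0.1, 0, 0, 0, 30], [0, 0, 0, 0, 0, 0, 30]])

```text
clock: 17.0
tcp_pos: [491.2, 25.8, 11.9]
tool_rot: [-3.141, -0.0, 1.648]
contact_force: [-0.8, 0.7, 0.6]
gripper_width: 29.9
grasp_force: 0.0
```

Call:
play_rows(commands=[[0, 0, 0.1, 0, 0, 0, 30], [0, 0, 0, 0, 0, 0, 30]])

```text
clock: 17.17
tcp_pos: [491.3, 25.8, 10.0]
tool_rot: [-3.141, -0.0, 1.648]
contact_force: [0.0, -0.7, 0.9]
gripper_width: 30.2
grasp_force: 0.0
```

Call:
play_rows(commands=[[0, 0, 0.1, 0, 0, 0, 30], [0, 0, 0, 0, 0, 0, 30]])

```text
clock: 17.33
tcp_pos: [491.3, 25.8, 8.1]
tool_rot: [-3.141, -0.0, 1.648]
contact_force: [0.4, -0.5, 0.2]
gripper_width: 30.1
grasp_force: 0.0
```

Call:
play_rows(commands=[[0, 0, 0, 0, 0, 0, 8], [0, 0, 0, 0, 0, 0, 8], [0, 0, 0, 0, 0, 0, 8], [0, 0, 0, 0, 0, 0, 8], [0, 0, 0, 0, 0, 0, 8], [0, 0, 0, 0, 0, 0, 8]])

```text
clock: 17.83
tcp_pos: [491.5, 25.8, 8.5]
tool_rot: [-3.142, -0.0, 1.648]
contact_force: [-1.1, -0.1, 1.2]
gripper_width: 12.5
grasp_force: 60.8
```

Gripped the handle with nearly no side force, so the seated reference is (491.5, 25.8, 8.5) at yaw 1.648. Lifting.

Call:
play_rows(commands=[[0, 0, -0.2, 0, 0, 0, 8], [0, 0, -0.2, 0, 0, 0, 8], [0, 0, -0.2, 0, 0, 0, 8], [0, 0, -0.3, 0, 0, 0, 8], [0, 0, -0.3, 0, 0, 0, 8], [0, 0, -0.3, 0, 0, 0, 8], [0, 0, 0, 0, 0, 0, 8]])

```text
clock: 18.42
tcp_pos: [493.1, 25.8, 40.2]
tool_rot: [3.138, 0.0, 1.648]
contact_force: [0.6, 0.1, -4.6]
gripper_width: 12.7
grasp_force: 60.1
```

Call:
play_rows(commands=[[0, 0, -0.5, 0, 0, 0, 8], [0, 0, -0.5, 0, 0, 0, 8], [0, 0, -0.5, 0, 0, 0, 8], [0, 0, -0.5, 0, 0, 0, 8], [0, 0, -0.5, 0, 0, 0, 8], [0, 0, -0.5, 0, 0, 0, 8], [0, 0, 0, 0, 0, 0, 8], [0, 0, 0, 0, 0, 0, 8]])

```text
clock: 19.08
tcp_pos: [492.5, 25.8, 99.5]
tool_rot: [3.139, 0.0, 1.648]
contact_force: [-0.1, 0.3, -3.9]
gripper_width: 12.7
grasp_force: 60.1
```

```bash
python3 -c "
from plan import *
plan((495,300,100,1.648),(530,465,100,3.1416),(530,465,-16,3.1416))"
```

```text
now [492.5  25.8  99.5] [3.139 0.    1.648] F [-0.1  0.3 -3.9] w 12.7 gf 60.1 t 19.0833
  move n=14 [0.976, 0.084, -0.002]
  turn n=19 tz=-0.983
  move n=9 [-0.194, 0.917, -0.0]
  move n=6 [-0.0, 0.0, 0.967]
```

Call:
play_rows(commands=[[0.5, 0.04, 0, 0, 0, 0, 8], [0.98, 0.08, 0, 0, 0, 0, 8], [0.98, 0.08, 0, 0, 0, 0, 8], [0.98, 0.08, 0, 0, 0, 0, 8], [0.98, 0.08, 0, 0, 0, 0, 8], [0.98, 0.08, 0, 0, 0, 0, 8], [0.98, 0.08, 0, 0, 0, 0, 8], [0.98, 0.08, 0, 0, 0, 0, 8]])

```text
clock: 19.75
tcp_pos: [490.9, 175.0, 97.2]
tool_rot: [-3.139, 0.0, 1.648]
contact_force: [1.5, -0.5, -4.4]
gripper_width: 12.9
grasp_force: 60.0
```

Call:
play_rows(commands=[[0.98, 0.08, 0, 0, 0, 0, 8], [0.98, 0.08, 0, 0, 0, 0, 8], [0.98, 0.08, 0, 0, 0, 0, 8], [0.98, 0.08, 0, 0, 0, 0, 8], [0.98, 0.08, 0, 0, 0, 0, 8], [0.98, 0.08, 0, 0, 0, 0, 8], [0.5, 0.04, 0, 0, 0, 0, 8], [0, 0, 0, 0, 0, 0, 8]])

```text
clock: 20.42
tcp_pos: [491.9, 303.7, 97.5]
tool_rot: [-3.14, -0.0, 1.65]
contact_force: [0.9, -0.1, -3.9]
gripper_width: 12.8
grasp_force: 60.0
```

Call:
play_rows(commands=[[0, 0, 0, 0, 0, -0.983, 8], [0, 0, 0, 0, 0, -0.983, 8], [0, 0, 0, 0, 0, -0.983, 8], [0, 0, 0, 0, 0, -0.983, 8], [0, 0, 0, 0, 0, -0.983, 8], [0, 0, 0, 0, 0, -0.983, 8], [0, 0, 0, 0, 0, -0.983, 8], [0, 0, 0, 0, 0, -0.983, 8]])

```text
clock: 21.08
tcp_pos: [492.1, 300.4, 97.6]
tool_rot: [-3.14, 0.0, 2.28]
contact_force: [-0.1, -0.2, -3.4]
gripper_width: 12.7
grasp_force: 60.0
```

Call:
play_rows(commands=[[0, 0, 0, 0, 0, -0.983, 8], [0, 0, 0, 0, 0, -0.983, 8], [0, 0, 0, 0, 0, -0.983, 8], [0, 0, 0, 0, 0, -0.983, 8], [0, 0, 0, 0, 0, -0.983, 8], [0, 0, 0, 0, 0, -0.983, 8], [0, 0, 0, 0, 0, -0.983, 8], [0, 0, 0, 0, 0, -0.983, 8]])

```text
clock: 21.75
tcp_pos: [492.1, 300.4, 97.6]
tool_rot: [-3.14, -0.001, 2.909]
contact_force: [0.4, -0.1, -3.0]
gripper_width: 13.1
grasp_force: 46.8
```

Call:
play_rows(commands=[[0, 0, 0, 0, 0, -0.983, 8], [0, 0, 0, 0, 0, -0.983, 8], [0, 0, 0, 0, 0, -0.983, 8], [0, 0, 0, 0, 0, 0, 8], [0, 0, 0, 0, 0, 0, 8]])

```text
clock: 22.17
tcp_pos: [492.3, 300.7, 97.8]
tool_rot: [-3.141, -0.001, 3.139]
contact_force: [-0.5, 0.5, -4.4]
gripper_width: 12.8
grasp_force: 64.6
```

```bash
python3 -c "
from plan import *
plan((530,465,100,3.1416),(530,465,-14,3.1416))"
```

```text
now [492.3 300.7  97.8] [-3.141e+00 -1.000e-03  3.139e+00] F [-0.5  0.5 -4.4] w 12.8 gf 64.6 t 22.1667
  turn n=1 tz=-0.028
  move n=9 [-0.21, 0.913, -0.012]
  move n=6 [-0.0, 0.0, 0.95]
```

Call:
play_rows(commands=[[-0.21, 0.91, 0, 0, 0, 0, 8], [-0.21, 0.91, 0, 0, 0, 0, 8], [-0.21, 0.91, 0, 0, 0, 0, 8], [-0.21, 0.91, 0, 0, 0, 0, 8], [-0.21, 0.91, 0, 0, 0, 0, 8], [-0.21, 0.91, 0, 0, 0, 0, 8], [-0.21, 0.91, 0, 0, 0, 0, 8], [-0.21, 0.91, 0, 0, 0, 0, 8]])

```text
clock: 22.83
tcp_pos: [526.2, 447.5, 97.8]
tool_rot: [-3.141, -0.001, 3.14]
contact_force: [-0.3, 0.0, -4.2]
gripper_width: 12.9
grasp_force: 64.6
```

Call:
play_rows(commands=[[-0.21, 0.91, 0, 0, 0, 0, 8], [0, 0, 0.6, 0, 0, 0, 8], [0, 0, 0.9, 0, 0, 0, 8], [0, 0, 0.9, 0, 0, 0, 8], [0, 0, 0.9, 0, 0, 0, 8], [0, 0, 0.9, 0, 0, 0, 8], [0, 0, 0.5, 0, 0, 0, 8], [0, 0, 0, 0, 0, 0, 8]])

```text
clock: 23.5
tcp_pos: [527.8, 462.6, 0.0]
tool_rot: [-3.137, -0.006, 3.141]
contact_force: [-0.2, -1.0, -5.6]
gripper_width: 12.3
grasp_force: 64.6
```

Call:
play_rows(commands=[[0, 0, 0.2, 0, 0, 0, 8], [0, 0, 0.2, 0, 0, 0, 8], [0, 0, 0.2, 0, 0, 0, 8], [0, 0, 0.1, 0, 0, 0, 8], [0, 0, 0, 0, 0, 0, 8], [0, 0, 0, 0, 0, 0, 8]])

```text
clock: 24.0
tcp_pos: [530.6, 465.5, -9.2]
tool_rot: [3.141, 0.0, -3.141]
contact_force: [-0.6, 0.0, -4.0]
gripper_width: 12.6
grasp_force: 64.7
```

Approaching the bench at an expected reading of about -21.

Call:
play_rows(commands=[[0, 0, 0.2, 0, 0, 0, 8], [0, 0, 0.2, 0, 0, 0, 8], [0, 0, 0, 0, 0, 0, 8], [0, 0, 0, 0, 0, 0, 8]])

```text
clock: 24.33
tcp_pos: [530.0, 465.0, -18.3]
tool_rot: [-3.141, -0.001, -3.141]
contact_force: [-0.0, -0.1, -4.3]
gripper_width: 12.8
grasp_force: 64.7
```

Call:
play_rows(commands=[[0, 0, 0.1, 0, 0, 0, 8], [0, 0, 0, 0, 0, 0, 8], [0, 0, 0, 0, 0, 0, 8]])

```text
clock: 24.58
tcp_pos: [530.4, 465.3, -19.8]
tool_rot: [-3.141, -0.0, -3.141]
contact_force: [0.2, -0.8, -3.5]
gripper_width: 12.2
grasp_force: 64.7
```

Call:
play_rows(commands=[[0, 0, 0.08, 0, 0, 0, 8], [0, 0, 0, 0, 0, 0, 8], [0, 0, 0, 0, 0, 0, 8]])

```text
clock: 24.83
tcp_pos: [530.8, 465.7, -20.9]
tool_rot: [3.141, 0.001, -3.141]
contact_force: [-0.1, 0.2, -2.7]
gripper_width: 12.7
grasp_force: 64.8
```

Call:
play_rows(commands=[[0, 0, 0.04, 0, 0, 0, 8], [0, 0, 0, 0, 0, 0, 8], [0, 0, 0, 0, 0, 0, 8]])

```text
clock: 25.08
tcp_pos: [530.8, 465.7, -20.9]
tool_rot: [3.141, 0.001, -3.141]
contact_force: [-1.8, -1.8, 3.6]
gripper_width: 12.2
grasp_force: 65.8
```

Call:
play_rows(commands=[[0, 0, 0, 0, 0, 0, 34], [0, 0, 0, 0, 0, 0, 34], [0, 0, 0, 0, 0, 0, 34], [0, 0, 0, 0, 0, 0, 34], [0, 0, 0, 0, 0, 0, 34]])

```text
clock: 25.5
tcp_pos: [530.5, 465.4, -22.1]
tool_rot: [3.142, 0.0, -3.141]
contact_force: [0.1, -1.6, 0.1]
gripper_width: 34.0
grasp_force: 0.0
```

Call:
play_rows(commands=[[0, 0, -0.4, 0, 0, 0, 34], [0, 0, -0.8, 0, 0, 0, 34], [0, 0, -1, 0, 0, 0, 34], [0, 0, -1, 0, 0, 0, 34], [0, 0, -1, 0, 0, 0, 34], [0, 0, -0.5, 0, 0, 0, 34], [0, 0, 0, 0, 0, 0, 34]])

```text
clock: 26.08
tcp_pos: [532.7, 467.2, 76.3]
tool_rot: [3.137, 0.005, -3.141]
contact_force: [0.7, 0.4, -0.2]
gripper_width: 33.9
grasp_force: 0.0
```

```bash
cat > bars.py <<'E'
from plan import *
def bars():
    im=read_camera('top').astype(int)
    m=((im[:,:,0]-im[:,:,1]>-2)&(im[:,:,0]>45)&(im[:,:,0]<175)&(abs(im[:,:,0]-im[:,:,2])<30)).astype(np.uint8); m[:,:225]=0; m[:150]=0; m[240:]=0; m[:,325:]=0
    n,lab,st,ce=cv2.connectedComponentsWithStats(m)
    for i in range(1,n):
        if st[i,4]>90:
            ys,xs=np.nonzero(lab==i); A=np.c_[xs,ys]; C=A.mean(0); w,v=np.linalg.eigh(np.cov((A-C).T)); u=v[:,1]*10
            a=back('top',C-u,14);bb=back('top',C+u,14); print(C.round(1),st[i,2:5],back('top',C,14).round(1)[:2],'ang',(np.arctan2(*(bb-a)[1::-1])%np.pi).round(3),'eig',np.sqrt(w).round(1))
E
python3 - <<'E'
from bars import *
plan(); bars()
save('top','t4.png',crop=(220,145,420,245),scale=4)
E
```

```text
now [532.7 467.2  76.3] [ 3.137  0.005 -3.141] F [ 0.7  0.4 -0.2] w 33.9 gf 0.0 t 26.0833
[293.2 170.6] [ 36  14 226] [592.4 231.6] ang 1.323 eig [ 1.9 10.3]
[292.8 218.4] [ 28  11 165] [456.1 237. ] ang 1.753 eig [1.8 7.5]
```

View pics/t4.png

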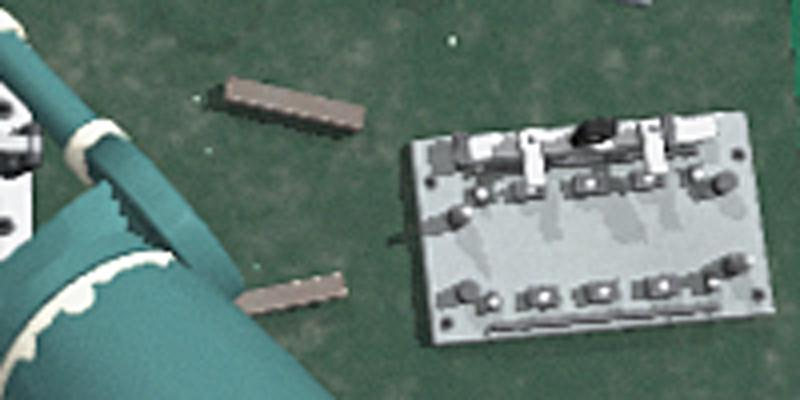

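The plate lies aside at the left of the crop and the jig is open. Its comb blocks show at rows 180 and 290 of the crop, and the bars at (295,105) and (295,290) are unchanged. The arm hides the third bar. I'll refine the jig's y from the combs and from the tab, whose centre I know from the grip.

```bash
python3 - <<'E'
from plan import *
from scipy.optimize import least_squares
r8=(np.array((404.,98))+.5)/8-.5+[318,166]
print('tab drawn cam',back('top',r8,60),'robot',(557.6,31.1))
from fit import pose
raw=lambda c:(np.array(c)+.5)/4-.5+np.array([220,145])
S=[((38,42,20),(527,187)),((38,0,20),(590,184)),((38,-42,20),(650,181)),((-38,42,20),(541,297)),((-38,0,20),(600,292)),((-38,-42,20),(660,286)),]
D=[((23,94,50.5),(462,212)),((-28,-94,50.5),(745,262))]
for s in (S,D):
    f=lambda v:np.concatenate([proj('top',pose(v,p))-raw(c) for p,c in s])
    r=least_squares(f,[491,25,.075],x_scale=[1,1,.01]); print(r.x.round(3),f(r.x).reshape(-1,2).round(1).tolist())
E
rm -f /dev/null/x
```

```text
tab drawn cam [559.24147824  31.88298473  60.        ] robot (557.6, 31.1)
[5.00556e+02 2.34060e+01 7.20000e-02]
[[-0.1, -0.2], [0.2, -0.9], [0.1, 0.7], [-0.2, 0.4]]
[4.9169e+02 2.5161e+01 7.4000e-02]
[[-0.4, 0.4], [0.1, 0.1], [-0.7, -0.2], [-0.3, 0.1], [0.6, -0.3], [-0.2, 0.1], [-0.1, -0.4], [1.0, 0.2]]
[4.94535e+02 2.45960e+01 7.30000e-02]
[[-0.5, 1.9], [-0.1, 1.1], [-0.1, 2.8], [-0.5, 2.6], [-0.2, -0.6], [0.3, -0.8], [-0.5, -1.2], [-0.2, -1.0], [0.7, -1.4], [-0.1, -1.0], [0.0, -1.5], [1.1, -0.8]]
75 65.7 28.1 [558.   57.4  75. ]
46 53.8 70.2 [543.1  98.5  46. ]
46 53.0 -14.8 [548.5  13.7  46. ]
[4.91772e+02 2.47240e+01 4.90000e-02] [[0.6, 0.3], [-0.3, 0.0], [-0.4, -0.2], [-0.1, -0.3], [0.1, -0.1], [0.1, 0.4]]
[4.91201e+02 2.72250e+01 6.80000e-02] [[-0.0, -0.0], [0.0, 0.0]]
```

The jig is consistent at about (491.6, 24.6) with yaw 0.075 in robot coordinates. Next is bar A at (592,231), with yaw 1.323.

```bash
python3 -c "
from plan import *
plan((592,231,76,1.323),(592,231,-10,1.323))"
```

```text
now [530.6 465.4  72.2] [ 3.141e+00  1.000e-03 -3.141e+00] F [0.3 0.1 0.4] w 34.3 gf 0.0 t 26.1833
  turn n=23 tz=0.989
  move n=13 [-0.816, 0.45, -0.014]
  move n=5 [0.0, 0.0, 0.86]
```

Call:
play_rows(commands=[[0, 0, 0, 0, 0, 0.989, 34], [0, 0, 0, 0, 0, 0.989, 34], [0, 0, 0, 0, 0, 0.989, 34], [0, 0, 0, 0, 0, 0.989, 34], [0, 0, 0, 0, 0, 0.989, 34], [0, 0, 0, 0, 0, 0.989, 34], [0, 0, 0, 0, 0, 0.989, 34], [0, 0, 0, 0, 0, 0.989, 34]])

```text
clock: 26.85
tcp_pos: [529.1, 464.2, 69.2]
tool_rot: [-3.138, -0.001, 2.505]
contact_force: [-0.0, 0.2, -0.3]
gripper_width: 33.4
grasp_force: 0.0
```

Call:
play_rows(commands=[[0, 0, 0, 0, 0, 0.989, 34], [0, 0, 0, 0, 0, 0.989, 34], [0, 0, 0, 0, 0, 0.989, 34], [0, 0, 0, 0, 0, 0.989, 34], [0, 0, 0, 0, 0, 0.989, 34], [0, 0, 0, 0, 0, 0.989, 34], [0, 0, 0, 0, 0, 0.989, 34], [0, 0, 0, 0, 0, 0.989, 34]])

```text
clock: 27.52
tcp_pos: [529.1, 464.2, 69.2]
tool_rot: [-3.138, 0.002, 1.872]
contact_force: [-0.5, -0.6, 0.3]
gripper_width: 34.1
grasp_force: 0.0
```

Call:
play_rows(commands=[[0, 0, 0, 0, 0, 0.989, 34], [0, 0, 0, 0, 0, 0.989, 34], [0, 0, 0, 0, 0, 0.989, 34], [0, 0, 0, 0, 0, 0.989, 34], [0, 0, 0, 0, 0, 0.989, 34], [0, 0, 0, 0, 0, 0.989, 34], [0, 0, 0, 0, 0, 0.989, 34], [-0.816, 0.45, 0, 0, 0, 0, 34]])

```text
clock: 28.18
tcp_pos: [533.2, 448.7, 69.5]
tool_rot: [-3.139, 0.001, 1.322]
contact_force: [-0.0, -0.5, 1.0]
gripper_width: 33.9
grasp_force: 0.0
```

Call:
play_rows(commands=[[-0.816, 0.45, 0, 0, 0, 0, 34], [-0.816, 0.45, 0, 0, 0, 0, 34], [-0.816, 0.45, 0, 0, 0, 0, 34], [-0.816, 0.45, 0, 0, 0, 0, 34], [-0.816, 0.45, 0, 0, 0, 0, 34], [-0.816, 0.45, 0, 0, 0, 0, 34], [-0.816, 0.45, 0, 0, 0, 0, 34], [-0.816, 0.45, 0, 0, 0, 0, 34]])

```text
clock: 28.85
tcp_pos: [572.3, 299.9, 70.8]
tool_rot: [-3.14, 0.002, 1.323]
contact_force: [0.8, -0.1, -0.3]
gripper_width: 34.4
grasp_force: 0.0
```

Call:
play_rows(commands=[[-0.816, 0.45, 0, 0, 0, 0, 34], [-0.816, 0.45, 0, 0, 0, 0, 34], [-0.816, 0.45, 0, 0, 0, 0, 34], [-0.816, 0.45, 0, 0, 0, 0, 34], [0, 0, 0, 0, 0, 0, 34], [0, 0, 0, 0, 0, 0, 34]])

```text
clock: 29.35
tcp_pos: [591.1, 228.5, 71.1]
tool_rot: [-3.14, 0.001, 1.32]
contact_force: [0.3, 0.4, 0.0]
gripper_width: 33.9
grasp_force: 0.0
```

```bash
python3 -c "
from bars import *
plan((592,231,76,1.323),(592,231,-10,1.323));bars()"
```

```text
now [591.1 228.5  71.1] [-3.14e+00  1.00e-03  1.32e+00] F [0.3 0.4 0. ] w 33.9 gf 0.0 t 29.35
  turn n=1 tz=-0.036
  move n=1 [0.133, 0.01, -0.247]
  move n=5 [0.0, 0.0, 0.86]
[285.  169.1] [ 20  13 119] [597.4 254.8] ang 1.222 eig [1.9 5.7]
[255.1 211.8] [ 37  10 232] [476.5 342.3] ang 1.646 eig [ 1.9 10.3]
[287.9 219.4] [ 37  14 230] [453.5 250.8] ang 1.757 eig [ 1.9 10.4]
```

Call:
play_rows(commands=[[0.13, 0.02, 0.6, 0, 0, 0, 34], [0, 0, 1, 0, 0, 0, 34], [0, 0, 1, 0, 0, 0, 34], [0, 0, 1, 0, 0, 0, 34], [0, 0, 0.6, 0, 0, 0, 34], [0, 0, 0.4, 0, 0, 0, 34], [0, 0, 0, 0, 0, 0, 34], [0, 0, 0, 0, 0, 0, 34]])

```text
clock: 30.07
tcp_pos: [592.5, 233.7, -20.4]
tool_rot: [-3.141, 0.0, 1.323]
contact_force: [0.6, -0.1, -0.1]
gripper_width: 34.0
grasp_force: 0.0
```

Call:
play_rows(commands=[[0, 0, 0.1, 0, 0, 0, 34], [0, 0, 0.1, 0, 0, 0, 34], [0, 0, 0, 0, 0, 0, 34]])

```text
clock: 30.32
tcp_pos: [593.4, 233.6, -23.2]
tool_rot: [3.14, -0.001, 1.322]
contact_force: [0.3, -1.1, -0.6]
gripper_width: 33.9
grasp_force: 0.0
```

Call:
play_rows(commands=[[0, 0, 0.1, 0, 0, 0, 34], [0, 0, 0, 0, 0, 0, 34]])

```text
clock: 30.48
tcp_pos: [592.9, 233.3, -25.8]
tool_rot: [3.141, -0.0, 1.322]
contact_force: [-0.0, -0.1, -0.3]
gripper_width: 33.9
grasp_force: 0.0
```

Call:
play_rows(commands=[[0, 0, 0.1, 0, 0, 0, 34], [0, 0, 0, 0, 0, 0, 34]])

```text
clock: 30.65
tcp_pos: [592.6, 233.2, -28.2]
tool_rot: [-3.141, 0.0, 1.322]
contact_force: [-0.4, -0.7, 0.5]
gripper_width: 33.8
grasp_force: 0.0
```

Call:
play_rows(commands=[[0, 0, 0.1, 0, 0, 0, 34], [0, 0, 0, 0, 0, 0, 34]])

```text
clock: 30.82
tcp_pos: [592.4, 233.2, -30.4]
tool_rot: [-3.141, 0.0, 1.322]
contact_force: [-0.4, 0.2, 0.2]
gripper_width: 34.0
grasp_force: 0.0
```

Call:
play_rows(commands=[[0, 0, 0.1, 0, 0, 0, 34], [0, 0, 0, 0, 0, 0, 34]])

```text
clock: 30.98
tcp_pos: [592.4, 233.2, -32.5]
tool_rot: [-3.141, 0.0, 1.322]
contact_force: [0.3, -0.1, 0.1]
gripper_width: 33.9
grasp_force: 0.0
```

Call:
play_rows(commands=[[0, 0, 0.1, 0, 0, 0, 34], [0, 0, 0, 0, 0, 0, 34]])

```text
clock: 31.15
tcp_pos: [592.5, 233.2, -34.4]
tool_rot: [-3.141, 0.0, 1.322]
contact_force: [0.5, -0.3, -0.5]
gripper_width: 34.1
grasp_force: 0.0
```

Call:
play_rows(commands=[[0, 0, 0.1, 0, 0, 0, 34], [0, 0, 0, 0, 0, 0, 34]])

```text
clock: 31.32
tcp_pos: [592.5, 233.3, -36.4]
tool_rot: [-3.141, 0.0, 1.322]
contact_force: [-0.0, 0.1, -0.2]
gripper_width: 34.4
grasp_force: 0.0
```

Call:
play_rows(commands=[[0, 0, 0.1, 0, 0, 0, 34], [0, 0, 0, 0, 0, 0, 34]])

```text
clock: 31.48
tcp_pos: [592.5, 233.3, -38.4]
tool_rot: [-3.141, 0.0, 1.322]
contact_force: [0.6, -1.5, -0.0]
gripper_width: 34.2
grasp_force: 0.0
```

Call:
play_rows(commands=[[0, 0, 0.1, 0, 0, 0, 34], [0, 0, 0, 0, 0, 0, 34]])

```text
clock: 31.65
tcp_pos: [592.9, 233.4, -39.1]
tool_rot: [3.142, 0.0, 1.322]
contact_force: [-1.5, -0.8, 4.7]
gripper_width: 33.8
grasp_force: 2.9
```

The bench is touched at a reading of -39. I'll rise 5 mm to allow for the forward swing and close.

Call:
play_rows(commands=[[0, 0, -0.25, 0, 0, 0, 34], [0, 0, 0, 0, 0, 0, 34], [0, 0, 0, 0, 0, 0, 10], [0, 0, 0, 0, 0, 0, 10], [0, 0, 0, 0, 0, 0, 10], [0, 0, 0, 0, 0, 0, 10], [0, 0, 0, 0, 0, 0, 10]])

```text
clock: 32.23
tcp_pos: [593.1, 233.5, -34.6]
tool_rot: [3.141, -0.0, 1.322]
contact_force: [-0.3, -0.2, 5.0]
gripper_width: 14.7
grasp_force: 61.8
```

Call:
play_rows(commands=[[0, 0, 0, 0, 0, 0, 10], [0, 0, -0.2, 0, 0, 0, 10], [0, 0, -0.4, 0, 0, 0, 10], [0, 0, -1, 0, 0, 0, 10], [0, 0, -1, 0, 0, 0, 10], [0, 0, -1, 0, 0, 0, 10], [0, 0, -1, 0, 0, 0, 10], [0, 0, 0, 0, 0, 0, 10]])

```text
clock: 32.9
tcp_pos: [595.8, 234.4, 61.7]
tool_rot: [3.135, -0.004, 1.322]
contact_force: [1.5, -0.1, -0.6]
gripper_width: 14.8
grasp_force: 61.2
```

```bash
python3 -c "
from plan import *
print(jig(0,-63,(491.6,24.6,.075)),jig(0,-21,(491.6,24.6,.075)),jig(0,21,(491.6,24.6,.075)),jig(0,63,(491.6,24.6,.075)))
plan((592,231,60,.075),(*jig(0,-63,(491.6,24.6,.075)),60,.075))"
```

```text
(496.3205715581828, -38.22289554106907) (493.1735238527276, 3.6590348196436437) (490.02647614727243, 45.54096518035636) (486.87942844181725, 87.42289554106907)
now [595.8 234.4  61.7] [ 3.135 -0.004  1.322] F [ 1.5 -0.1 -0.6] w 14.8 gf 61.2 t 32.9
  turn n=16 tz=0.974
  move n=1 [-0.203, 0.155, 0.086]
  move n=15 [-0.385, 0.871, -0.0]
```

Bar A is held and weighs about 2 N. It goes to nest 1.

Call:
play_rows(commands=[[0, 0, 0, 0, 0, 0.974, 10], [0, 0, 0, 0, 0, 0.974, 10], [0, 0, 0, 0, 0, 0.974, 10], [0, 0, 0, 0, 0, 0.974, 10], [0, 0, 0, 0, 0, 0.974, 10], [0, 0, 0, 0, 0, 0.974, 10], [0, 0, 0, 0, 0, 0.974, 10], [0, 0, 0, 0, 0, 0.974, 10]])

```text
clock: 33.57
tcp_pos: [591.4, 232.9, 55.1]
tool_rot: [-3.141, 0.003, 0.695]
contact_force: [0.3, -0.6, -1.6]
gripper_width: 15.2
grasp_force: 61.1
```

Call:
play_rows(commands=[[0, 0, 0, 0, 0, 0.974, 10], [0, 0, 0, 0, 0, 0.974, 10], [0, 0, 0, 0, 0, 0.974, 10], [0, 0, 0, 0, 0, 0.974, 10], [0, 0, 0, 0, 0, 0.974, 10], [0, 0, 0, 0, 0, 0.974, 10], [0, 0, 0, 0, 0, 0.974, 10], [0, 0, 0, 0, 0, 0.974, 10]])

```text
clock: 34.23
tcp_pos: [591.5, 232.9, 55.1]
tool_rot: [3.141, 0.003, 0.072]
contact_force: [0.3, -0.1, -2.5]
gripper_width: 15.0
grasp_force: 61.1
```

Call:
play_rows(commands=[[-0.385, 0.871, 0, 0, 0, 0, 10], [-0.385, 0.871, 0, 0, 0, 0, 10], [-0.385, 0.871, 0, 0, 0, 0, 10], [-0.385, 0.871, 0, 0, 0, 0, 10], [-0.385, 0.871, 0, 0, 0, 0, 10], [-0.385, 0.871, 0, 0, 0, 0, 10], [-0.385, 0.871, 0, 0, 0, 0, 10], [-0.385, 0.871, 0, 0, 0, 0, 10]])

```text
clock: 34.9
tcp_pos: [540.1, 88.7, 55.4]
tool_rot: [3.141, 0.002, 0.076]
contact_force: [-0.2, -0.5, -2.2]
gripper_width: 15.1
grasp_force: 61.0
```

Call:
play_rows(commands=[[-0.385, 0.871, 0, 0, 0, 0, 10], [-0.385, 0.871, 0, 0, 0, 0, 10], [-0.385, 0.871, 0, 0, 0, 0, 10], [-0.385, 0.871, 0, 0, 0, 0, 10], [-0.385, 0.871, 0, 0, 0, 0, 10], [-0.385, 0.871, 0, 0, 0, 0, 10], [-0.385, 0.871, 0, 0, 0, 0, 10], [0, 0, 0, 0, 0, 0, 10]])

```text
clock: 35.57
tcp_pos: [494.7, -38.2, 55.4]
tool_rot: [3.141, 0.003, 0.074]
contact_force: [-0.5, 0.3, -1.6]
gripper_width: 15.1
grasp_force: 61.1
```

Call:
play_rows(commands=[[0, 0, 0, 0, 0, 0, 10], [0, 0, 0, 0, 0, 0, 10]])

```text
clock: 35.73
tcp_pos: [496.8, -35.6, 56.2]
tool_rot: [-3.141, 0.001, 0.075]
contact_force: [-0.4, 0.1, -2.1]
gripper_width: 14.7
grasp_force: 61.1
```

```bash
python3 -c "
from plan import *
J=(491.6,24.6,.075)
plan((*jig(2.3,-63,J),50,.075),(*jig(2.3,-63,J),-8,.075))"
```

```text
now [496.8 -35.6  56.2] [-3.141e+00  1.000e-03  7.500e-02] F [-0.4  0.1 -2.1] w 14.7 gf 61.1 t 35.7333
  move n=1 [0.083, 0.128, 0.312]
  move n=3 [0.0, 0.0, 0.967]
```

Call:
play_rows(commands=[[0.083, 0.128, 0.3, 0, 0, 0, 10], [0, 0, 0.9, 0, 0, 0, 10], [0, 0, 0.9, 0, 0, 0, 10], [0, 0, 0.7, 0, 0, 0, 10], [0, 0, 0.3, 0, 0, 0, 10], [0, 0, 0, 0, 0, 0, 10], [0, 0, 0, 0, 0, 0, 10], [0, 0, 0, 0, 0, 0, 10]])

```text
clock: 36.4
tcp_pos: [500.2, -38.2, -4.3]
tool_rot: [3.141, -0.002, 0.076]
contact_force: [0.9, 0.1, -1.4]
gripper_width: 14.9
grasp_force: 61.0
```

Call:
play_rows(commands=[[0, 0, 0, 0, 0, 0, 10], [0, 0, 0, 0, 0, 0, 10], [0, 0, 0, 0, 0, 0, 10]])

```text
clock: 36.65
tcp_pos: [499.9, -38.5, -4.2]
tool_rot: [3.141, -0.002, 0.075]
contact_force: [0.1, 0.3, -2.2]
gripper_width: 14.9
grasp_force: 61.0
```

```bash
python3 -c "
from plan import *
J=(491.6,24.6,.075)
plan((*jig(2.3,-63,J),-8,.075),(*jig(2.3,-63,J),-22,.075))"
```

```text
now [499.9 -38.5  -4.2] [ 3.141e+00 -2.000e-03  7.500e-02] F [ 0.1  0.3 -2.2] w 14.9 gf 61.0 t 36.65
  move n=1 [-0.062, -0.025, 0.19]
  move n=1 [0.0, 0.0, 0.7]
```

Call:
play_rows(commands=[[-0.06, -0.025, 0.15, 0, 0, 0, 10], [0, 0, 0.15, 0, 0, 0, 10], [0, 0, 0.1, 0, 0, 0, 10], [0, 0, 0, 0, 0, 0, 10]])

```text
clock: 36.98
tcp_pos: [497.7, -37.9, -13.2]
tool_rot: [-3.141, 0.001, 0.076]
contact_force: [-0.5, 0.4, -0.2]
gripper_width: 14.7
grasp_force: 61.4
```

Call:
play_rows(commands=[[0, 0, 0.1, 0, 0, 0, 10], [0, 0, 0.1, 0, 0, 0, 10], [0, 0, 0, 0, 0, 0, 10]])

```text
clock: 37.23
tcp_pos: [498.1, -37.6, -16.5]
tool_rot: [-3.141, -0.0, 0.075]
contact_force: [-3.9, 2.4, 6.7]
gripper_width: 14.6
grasp_force: 62.2
```

Call:
play_rows(commands=[[0, 0, 0.1, 0, 0, 0, 10], [0, 0, 0.1, 0, 0, 0, 10], [0, 0, 0, 0, 0, 0, 10]])

```text
clock: 37.48
tcp_pos: [498.2, -37.6, -19.2]
tool_rot: [-3.141, 0.0, 0.075]
contact_force: [-8.2, 2.6, 17.9]
gripper_width: 15.0
grasp_force: 64.0
```

Side forces show the +x end rubbing. I'll shift 1.2 mm towards -x and slightly towards +y.

Call:
play_rows(commands=[[-0.06, -0.02, 0, 0, 0, 0, 10], [0, 0, 0, 0, 0, 0, 10], [0, 0, 0, 0, 0, 0, 10]])

```text
clock: 37.73
tcp_pos: [498.3, -37.5, -19.1]
tool_rot: [3.142, -0.003, 0.075]
contact_force: [-4.1, 2.1, 12.9]
gripper_width: 14.6
grasp_force: 63.5
```

Call:
play_rows(commands=[[-0.04, 0, 0.05, 0, 0, 0, 10], [0, 0, 0, 0, 0, 0, 10], [0, 0, 0, 0, 0, 0, 10]])

```text
clock: 37.98
tcp_pos: [498.4, -37.6, -19.2]
tool_rot: [-3.142, -0.004, 0.075]
contact_force: [-4.8, 2.8, 17.0]
gripper_width: 15.0
grasp_force: 64.2
```

It is caught, not seated. I'll lift 8 mm and look once, closely.

Call:
play_rows(commands=[[0.06, 0.02, -0.4, 0, 0, 0, 10], [0, 0, 0, 0, 0, 0, 10], [0, 0, 0, 0, 0, 0, 10], [0, 0, 0, 0, 0, 0, 10]])

```text
clock: 38.32
tcp_pos: [497.4, -37.6, -14.2]
tool_rot: [-3.141, -0.001, 0.075]
contact_force: [1.8, 2.9, 0.6]
gripper_width: 14.7
grasp_force: 61.8
```

Run:
```python
from plan import *
plan()
out=[]
for cam,(c0,r0) in (('top',(365,172)),('scene',(295,140))):
    a=read_camera(cam); np.save('pics/'+cam+'.npy',a)
    out.append(cv2.resize(a[r0:r0+60,c0:c0+50],None,fx=8,fy=8,interpolation=2))
cv2.imwrite('pics/c7.png',np.hstack(out)[:,:,::-1])
J=(491.6,24.6,.075)
for n,p in (('barend+x',(50,-63,36)),('barend-x',(-50,-63,36)),('comb0+',(38,-42,22)),('comb0-',(-38,-42,22)),('comb1+',(38,-84,22)),('comb1-',(-38,-84,22))):
    P=(*jig(p[0],p[1],J),p[2]); print(n,((proj('top',P)-[365,172]+.5)*8).round(),((proj('scene',P)-[295,140]+.5)*8+[400,0]).round())
```

```text
now [497.4 -37.6 -14.2] [-3.141e+00 -1.000e-03  7.500e-02] F [1.8 2.9 0.6] w 14.7 gf 61.8 t 38.3167
barend+x [203.  96.] [489. 152.]
barend-x [244. 382.] [689. 222.]
comb0+ [136. 142.] [491. 209.]
comb0- [166. 357.] [644. 262.]
comb1+ [255. 131.] [525. 159.]
comb1- [286. 345.] [675. 210.]
```

View pics/c7.png

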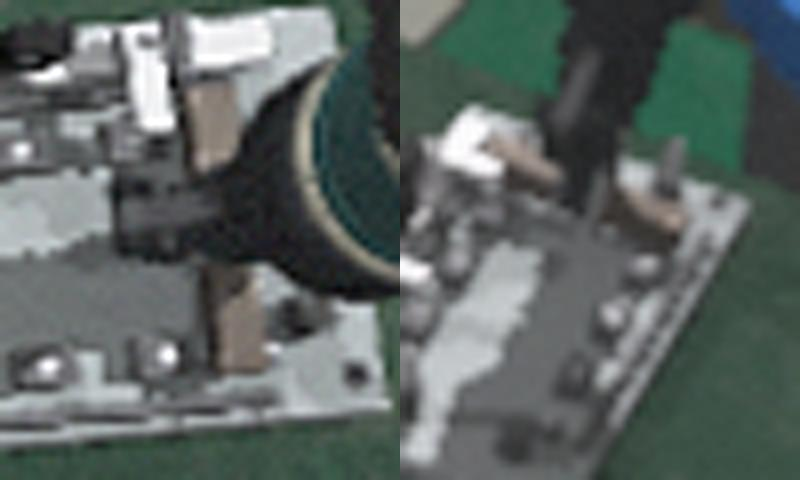

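In the crop, the bar's +x end at (214,83) sits high and about 3–4 mm too far +x, so it is tilted on the end rail. The -x end is at (241,371). I'll raise, shift 3.5 mm towards -x and 0.5 mm towards +y, and lower again.

Call:
play_rows(commands=[[0, 0, -0.4, 0, 0, 0, 10], [-0.18, -0.03, 0, 0, 0, 0, 10], [0, 0, 0, 0, 0, 0, 10], [0, 0, 0.2, 0, 0, 0, 10], [0, 0, 0.2, 0, 0, 0, 10], [0, 0, 0, 0, 0, 0, 10], [0, 0, 0, 0, 0, 0, 10]])

```text
clock: 39.0
tcp_pos: [492.6, -37.8, -14.8]
tool_rot: [-3.142, 0.002, 0.076]
contact_force: [-0.3, 0.6, -2.4]
gripper_width: 14.4
grasp_force: 61.6
```

Call:
play_rows(commands=[[0, 0, 0.1, 0, 0, 0, 10], [0, 0, 0, 0, 0, 0, 10], [0, 0, 0, 0, 0, 0, 10]])

```text
clock: 39.25
tcp_pos: [493.3, -37.7, -16.2]
tool_rot: [3.142, 0.0, 0.076]
contact_force: [-0.1, -0.2, -2.1]
gripper_width: 14.5
grasp_force: 61.6
```

Call:
play_rows(commands=[[0, 0, 0.1, 0, 0, 0, 10], [0, 0, 0, 0, 0, 0, 10], [0, 0, 0, 0, 0, 0, 10]])

```text
clock: 39.5
tcp_pos: [493.4, -37.7, -18.1]
tool_rot: [3.142, 0.0, 0.076]
contact_force: [1.1, 0.2, -2.7]
gripper_width: 14.8
grasp_force: 61.6
```

Clear now. Continuing down.

Call:
play_rows(commands=[[0, 0, 0.1, 0, 0, 0, 10], [0, 0, 0, 0, 0, 0, 10], [0, 0, 0, 0, 0, 0, 10]])

```text
clock: 39.75
tcp_pos: [493.5, -37.7, -20.0]
tool_rot: [3.142, -0.0, 0.076]
contact_force: [0.6, -0.1, -2.7]
gripper_width: 14.5
grasp_force: 61.6
```

Call:
play_rows(commands=[[0, 0, 0.1, 0, 0, 0, 10], [0, 0, 0, 0, 0, 0, 10], [0, 0, 0, 0, 0, 0, 10]])

```text
clock: 40.0
tcp_pos: [493.9, -37.8, -21.2]
tool_rot: [3.141, -0.0, 0.076]
contact_force: [-1.1, 0.2, 4.5]
gripper_width: 15.0
grasp_force: 62.5
```

Call:
play_rows(commands=[[0, 0, 0.1, 0, 0, 0, 10], [0, 0, 0, 0, 0, 0, 10], [0, 0, 0, 0, 0, 0, 10]])

```text
clock: 40.25
tcp_pos: [494.8, -37.8, -22.7]
tool_rot: [3.141, -0.002, 0.076]
contact_force: [-1.0, 0.3, 5.9]
gripper_width: 14.7
grasp_force: 62.9
```

Call:
play_rows(commands=[[0, 0, 0, 0, 0, 0, 28], [0, 0, 0, 0, 0, 0, 28], [0, 0, 0, 0, 0, 0, 28], [0, 0, 0, 0, 0, 0, 28], [0, 0, -0.4, 0, 0, 0, 28], [0, 0, -1, 0, 0, 0, 28], [0, 0, -1, 0, 0, 0, 28], [0, 0, -1, 0, 0, 0, 28]])

```text
clock: 40.92
tcp_pos: [492.9, -37.6, 44.8]
tool_rot: [-3.141, 0.001, 0.075]
contact_force: [0.4, -0.5, 0.2]
gripper_width: 28.2
grasp_force: 0.0
```

Call:
play_rows(commands=[[0, 0, -1, 0, 0, 0, 34], [0, 0, 0, 0, 0, 0, 34]])

```text
clock: 41.08
tcp_pos: [497.2, -38.2, 68.9]
tool_rot: [3.14, -0.008, 0.076]
contact_force: [0.9, 0.3, 1.1]
gripper_width: 34.0
grasp_force: 0.0
```

```bash
python3 -c "
from bars import *
plan((454,250,60,1.755));bars()"
```

```text
now [497.2 -38.2  68.9] [ 3.14  -0.008  0.076] F [0.9 0.3 1.1] w 34.0 gf 0.0 t 41.0833
  turn n=21 tz=-1.000
  move n=15 [0.971, 0.034, 0.03]
[254.9 211.8] [ 37  10 234] [476.6 342.8] ang 1.64 eig [ 1.9 10.3]
[279.5 221.2] [ 36  13 228] [448.9 274.5] ang 1.75 eig [ 1.9 10.5]
```

Bar C has been knocked to (449,274.5). I'm going there.

```bash
python3 -c "
from plan import *
plan((497,-38,60,1.752),(449,275,60,1.752),(449,275,-20,1.752))"
```

```text
now [496. -38.  67.] [ 3.14  -0.006  0.076] F [ 0.6 -0.1 -0.3] w 34.0 gf 0.0 t 41.1333
  turn n=21 tz=-0.998
  move n=1 [-0.008, 0.048, 0.348]
  move n=16 [0.989, 0.029, -0.0]
  move n=4 [0.0, 0.0, 1.0]
```

Call:
play_rows(commands=[[0, 0, 0, 0, 0, -0.998, 34], [0, 0, 0, 0, 0, -0.998, 34], [0, 0, 0, 0, 0, -0.998, 34], [0, 0, 0, 0, 0, -0.998, 34], [0, 0, 0, 0, 0, -0.998, 34], [0, 0, 0, 0, 0, -0.998, 34], [0, 0, 0, 0, 0, -0.998, 34], [0, 0, 0, 0, 0, -0.998, 34]])

```text
clock: 41.8
tcp_pos: [492.3, -37.6, 62.8]
tool_rot: [-3.14, 0.002, 0.718]
contact_force: [-1.0, -0.9, 0.0]
gripper_width: 34.0
grasp_force: 0.0
```

Call:
play_rows(commands=[[0, 0, 0, 0, 0, -0.998, 34], [0, 0, 0, 0, 0, -0.998, 34], [0, 0, 0, 0, 0, -0.998, 34], [0, 0, 0, 0, 0, -0.998, 34], [0, 0, 0, 0, 0, -0.998, 34], [0, 0, 0, 0, 0, -0.998, 34], [0, 0, 0, 0, 0, -0.998, 34], [0, 0, 0, 0, 0, -0.998, 34]])

```text
clock: 42.47
tcp_pos: [492.3, -37.5, 62.7]
tool_rot: [-3.139, 0.0, 1.357]
contact_force: [-0.3, -0.1, 0.4]
gripper_width: 33.9
grasp_force: 0.0
```

Call:
play_rows(commands=[[0, 0, 0, 0, 0, -0.998, 34], [0, 0, 0, 0, 0, -0.998, 34], [0, 0, 0, 0, 0, -0.998, 34], [0, 0, 0, 0, 0, -0.998, 34], [0, 0, 0, 0, 0, -0.998, 34], [0, 0, 0, 0, 0, 0, 34]])

```text
clock: 42.97
tcp_pos: [492.3, -37.5, 62.8]
tool_rot: [-3.139, -0.001, 1.754]
contact_force: [0.5, -0.2, -0.1]
gripper_width: 33.8
grasp_force: 0.0
```

```bash
python3 -c "
from plan import *
plan((449,275,60,1.752),(449,275,-20,1.752))"
```

```text
now [492.3 -37.5  62.8] [-3.139e+00 -1.000e-03  1.754e+00] F [ 0.5 -0.2 -0.1] w 33.8 gf 0.0 t 42.9667
  turn n=1 tz=0.027
  move n=16 [0.985, 0.043, 0.009]
  move n=4 [0.0, 0.0, 1.0]
```

Call:
play_rows(commands=[[0.985, 0.043, 0, 0, 0, 0, 34], [0.985, 0.043, 0, 0, 0, 0, 34], [0.985, 0.043, 0, 0, 0, 0, 34], [0.985, 0.043, 0, 0, 0, 0, 34], [0.985, 0.043, 0, 0, 0, 0, 34], [0.985, 0.043, 0, 0, 0, 0, 34], [0.985, 0.043, 0, 0, 0, 0, 34], [0.985, 0.043, 0, 0, 0, 0, 34]])

```text
clock: 43.63
tcp_pos: [470.8, 119.3, 63.2]
tool_rot: [-3.14, 0.0, 1.75]
contact_force: [-0.0, 0.1, 0.8]
gripper_width: 33.9
grasp_force: 0.0
```

Call:
play_rows(commands=[[0.985, 0.043, 0, 0, 0, 0, 34], [0.985, 0.043, 0, 0, 0, 0, 34], [0.985, 0.043, 0, 0, 0, 0, 34], [0.985, 0.043, 0, 0, 0, 0, 34], [0.985, 0.043, 0, 0, 0, 0, 34], [0.985, 0.043, 0, 0, 0, 0, 34], [0.985, 0.043, 0, 0, 0, 0, 34], [0.985, 0.043, 0, 0, 0, 0, 34]])

```text
clock: 44.3
tcp_pos: [449.2, 275.4, 63.1]
tool_rot: [-3.14, 0.001, 1.75]
contact_force: [0.7, 0.2, 0.6]
gripper_width: 33.9
grasp_force: 0.0
```

Call:
play_rows(commands=[[0, 0, 0, 0, 0, 0, 34], [0, 0, 0, 0, 0, 0, 34], [0, 0, 0, 0, 0, 0, 34]])

```text
clock: 44.55
tcp_pos: [449.6, 274.1, 63.3]
tool_rot: [-3.14, 0.001, 1.752]
contact_force: [-0.1, -0.3, 0.9]
gripper_width: 34.1
grasp_force: 0.0
```

```bash
cat > nestchk.py <<'E'
from plan import *
from scipy.optimize import least_squares
def nestbar(y,zt,show=True,J=(491.6,24.6,.075)):
    "brown pixels near nest at jig y, bar top height zt: centroid + ends in jig coords"
    im=read_camera('top').astype(int); m=(im[:,:,0]-im[:,:,2]>6)&(im[:,:,0]>60)&(im[:,:,0]<190)&(im[:,:,0]-im[:,:,1]<40)&(im[:,:,0]-im[:,:,1]>0)
    pts=[]
    for r,c in zip(*np.nonzero(m)):
        if 318<c<418 and 160<r<240:
            P=back('top',(c,r),zt)[:2]-J[:2]; c_,s=np.cos(J[2]),np.sin(J[2]); q=(c_*P[0]+s*P[1],-s*P[0]+c_*P[1])
            if abs(q[1]-y)<14 and abs(q[0])<66: pts.append(q)
    pts=np.array(pts); A=np.polyfit(pts[:,0],pts[:,1],1)
    print('bar y',y,'n',len(pts),'x range',pts[:,0].min().round(1),pts[:,0].max().round(1),'y at x=0',A[1].round(1),'slope',A[0].round(3),'mean',pts.mean(0).round(1))
E
python3 - <<'E'
from nestchk import *
from bars import bars
plan((449,275,60,1.752),(449,275,-30,1.752)); bars(); nestbar(-63,28)
E
```

```text
now [449.6 274.1  63.3] [-3.140e+00  1.000e-03  1.752e+00] F [-0.1 -0.3  0.9] w 34.1 gf 0.0 t 44.55
  move n=1 [0.047, -0.02, 0.166]
  move n=5 [0.0, 0.0, 0.9]
[254.9 215.9] [ 39  39 244] [465.1 343. ] ang 0.958 eig [ 4.8 11.8]
bar y -63 n 230 x range -51.1 50.2 y at x=0 -64.1 slope -0.007 mean [  0.1 -64.1]
```

Bar A lies flat and centred in nest 1, spanning -51 to +50 with zero slope. Now bar C: I'll descend and grip.

Call:
play_rows(commands=[[0.04, 0, 0.6, 0, 0, 0, 34], [0, 0, 1, 0, 0, 0, 34], [0, 0, 1, 0, 0, 0, 34], [0, 0, 1, 0, 0, 0, 34], [0, 0, 0.6, 0, 0, 0, 34], [0, 0, 0.3, 0, 0, 0, 34], [0, 0, 0, 0, 0, 0, 34], [0, 0, 0, 0, 0, 0, 34]])

```text
clock: 45.32
tcp_pos: [450.2, 275.5, -26.0]
tool_rot: [-3.141, 0.0, 1.752]
contact_force: [-0.3, -0.5, 0.2]
gripper_width: 34.3
grasp_force: 0.0
```

Call:
play_rows(commands=[[0, 0, 0, 0, 0, 0, 34], [0, 0, 0, 0, 0, 0, 34]])

```text
clock: 45.48
tcp_pos: [451.2, 276.3, -24.8]
tool_rot: [3.139, -0.001, 1.752]
contact_force: [-0.4, 0.4, 0.7]
gripper_width: 34.2
grasp_force: 0.0
```

Call:
play_rows(commands=[[-0.04, -0.06, 0.25, 0, 0, 0, 34], [0, 0, 0.2, 0, 0, 0, 34], [0, 0, 0, 0, 0, 0, 34], [0, 0, 0, 0, 0, 0, 34]])

```text
clock: 45.82
tcp_pos: [448.5, 274.4, -35.4]
tool_rot: [-3.141, 0.0, 1.752]
contact_force: [0.3, -0.0, 0.3]
gripper_width: 34.1
grasp_force: 0.0
```

Call:
play_rows(commands=[[0, 0, 0, 0, 0, 0, 10], [0, 0, 0, 0, 0, 0, 10], [0, 0, 0, 0, 0, 0, 10], [0, 0, 0, 0, 0, 0, 10], [0, 0, 0, 0, 0, 0, 10], [0, 0, 0, 0, 0, 0, 10]])

```text
clock: 46.32
tcp_pos: [449.2, 274.8, -34.8]
tool_rot: [3.141, -0.0, 1.752]
contact_force: [0.1, 0.3, 2.8]
gripper_width: 14.6
grasp_force: 61.0
```

Call:
play_rows(commands=[[0, 0, -0.2, 0, 0, 0, 10], [0, 0, -0.4, 0, 0, 0, 10], [0, 0, -1, 0, 0, 0, 10], [0, 0, -1, 0, 0, 0, 10], [0, 0, -1, 0, 0, 0, 10], [0, 0, -1, 0, 0, 0, 10], [0, 0, 0, 0, 0, 0, 10], [0, 0, 0, 0, 0, 0, 10]])

```text
clock: 46.98
tcp_pos: [450.0, 275.2, 58.3]
tool_rot: [3.138, -0.001, 1.752]
contact_force: [-0.2, -0.0, -3.1]
gripper_width: 14.4
grasp_force: 60.6
```

Call:
play_rows(commands=[[0, 0, 0, 0, 0, 0.998, 10], [0, 0, 0, 0, 0, 0.998, 10], [0, 0, 0, 0, 0, 0.998, 10], [0, 0, 0, 0, 0, 0.998, 10], [0, 0, 0, 0, 0, 0.998, 10], [0, 0, 0, 0, 0, 0.998, 10], [0, 0, 0, 0, 0, 0.998, 10], [0, 0, 0, 0, 0, 0.998, 10]])

```text
clock: 47.65
tcp_pos: [447.2, 273.7, 54.6]
tool_rot: [-3.139, 0.003, 1.109]
contact_force: [-0.2, 0.1, -2.5]
gripper_width: 14.7
grasp_force: 60.5
```

Call:
play_rows(commands=[[0, 0, 0, 0, 0, 0.998, 10], [0, 0, 0, 0, 0, 0.998, 10], [0, 0, 0, 0, 0, 0.998, 10], [0, 0, 0, 0, 0, 0.998, 10], [0, 0, 0, 0, 0, 0.998, 10], [0, 0, 0, 0, 0, 0.998, 10], [0, 0, 0, 0, 0, 0.998, 10], [0, 0, 0, 0, 0, 0.998, 10]])

```text
clock: 48.32
tcp_pos: [447.2, 273.6, 54.6]
tool_rot: [3.141, 0.004, 0.471]
contact_force: [0.5, -0.0, -2.0]
gripper_width: 15.1
grasp_force: 60.5
```

Call:
play_rows(commands=[[0, 0, 0, 0, 0, 0.998, 10], [0, 0, 0, 0, 0, 0.998, 10], [0, 0, 0, 0, 0, 0.998, 10], [0, 0, 0, 0, 0, 0.998, 10], [0, 0, 0, 0, 0, 0.998, 10], [0, 0, 0, 0, 0, 0, 10]])

```text
clock: 48.82
tcp_pos: [447.3, 273.7, 54.8]
tool_rot: [3.14, 0.004, 0.074]
contact_force: [0.0, 0.6, -2.4]
gripper_width: 14.5
grasp_force: 60.5
```

```bash
python3 -c "
from plan import *
J=(491.6,24.6,.075)
plan((*jig(0,21,J),50,.075))"
```

```text
now [447.3 273.7  54.8] [3.14  0.004 0.074] F [ 0.   0.6 -2.4] w 14.5 gf 60.5 t 48.8167
  turn n=1 tz=-0.018
  move n=12 [0.106, 0.961, 0.02]
```

Call:
play_rows(commands=[[0.106, 0.961, 0.02, 0, 0, 0, 10], [0.106, 0.961, 0.02, 0, 0, 0, 10], [0.106, 0.961, 0.02, 0, 0, 0, 10], [0.106, 0.961, 0.02, 0, 0, 0, 10], [0.106, 0.961, 0.02, 0, 0, 0, 10], [0.106, 0.961, 0.02, 0, 0, 0, 10], [0.106, 0.961, 0.02, 0, 0, 0, 10], [0.106, 0.961, 0.02, 0, 0, 0, 10]])

```text
clock: 49.48
tcp_pos: [476.3, 121.4, 52.3]
tool_rot: [3.141, 0.002, 0.078]
contact_force: [0.7, -0.3, -1.2]
gripper_width: 14.8
grasp_force: 60.5
```

Call:
play_rows(commands=[[0.106, 0.961, 0.02, 0, 0, 0, 10], [0.106, 0.961, 0.02, 0, 0, 0, 10], [0.106, 0.961, 0.02, 0, 0, 0, 10], [0.106, 0.961, 0.02, 0, 0, 0, 10], [0, 0, 0.8, 0, 0, 0, 10], [0, 0, 0.8, 0, 0, 0, 10], [0, 0, 0.8, 0, 0, 0, 10], [0, 0, 0, 0, 0, 0, 10]])

```text
clock: 50.15
tcp_pos: [487.2, 46.1, -0.1]
tool_rot: [-3.141, 0.008, 0.077]
contact_force: [-1.0, -0.3, -2.4]
gripper_width: 14.7
grasp_force: 60.4
```

Call:
play_rows(commands=[[0, 0, 0, 0, 0, 0, 10], [0, 0, 0, 0, 0, 0, 10], [0, 0, 0, 0, 0, 0, 10]])

```text
clock: 50.4
tcp_pos: [492.6, 46.7, 5.0]
tool_rot: [3.142, -0.002, 0.076]
contact_force: [0.5, -0.4, -2.7]
gripper_width: 14.8
grasp_force: 60.5
```

```bash
python3 -c "
from nestchk import *
from bars import bars
J=(491.6,24.6,.075)
plan((*jig(0,21,J),-6,.075),(*jig(0,21,J),-22,.075));nestbar(21,sense()['tcp_pos'][2]+50.8);nestbar(-63,28);bars()"
```

```text
now [492.6  46.7   5. ] [ 3.142e+00 -2.000e-03  7.600e-02] F [ 0.5 -0.4 -2.7] w 14.8 gf 60.5 t 50.4
  turn n=1 tz=0.018
  move n=1 [-0.131, 0.048, 0.549]
  move n=1 [0.0, 0.0, 0.8]
bar y 21 n 124 x range -43.4 56.2 y at x=0 20.5 slope 0.013 mean [ 2.2 20.5]
bar y -63 n 23 x range -48.1 65.4 y at x=0 -52.6 slope 0.045 mean [ 31.5 -51.2]
[255.1 211.8] [ 37  10 237] [476.7 342.2] ang 1.646 eig [ 1.9 10.4]
```

The held bar's centre is about 3.7 mm ahead of the TCP and the camera reads y about 1 mm low, so I'll correct for both: TCP at jig (-4, 21.8).

```bash
python3 -c "
from plan import *
J=(491.6,24.6,.075)
plan((*jig(-4,21.8,J),-6,.075))"
```

```text
now [492.6  46.7   5.1] [ 3.142e+00 -2.000e-03  7.600e-02] F [ 0.1  0.5 -1.5] w 14.9 gf 60.5 t 50.55
  turn n=1 tz=0.013
  move n=1 [-0.334, 0.009, 0.557]
```

Call:
play_rows(commands=[[-0.33, 0.01, 0.3, 0, 0, 0, 10], [0, 0, 0.25, 0, 0, 0, 10], [0, 0, 0, 0, 0, 0, 10], [0, 0, 0, 0, 0, 0, 10], [0, 0, 0, 0, 0, 0, 10]])

```text
clock: 50.97
tcp_pos: [485.0, 45.8, -7.0]
tool_rot: [-3.142, 0.0, 0.076]
contact_force: [0.7, 0.4, -2.5]
gripper_width: 15.1
grasp_force: 60.5
```

```bash
python3 -c "
from nestchk import *
J=(491.6,24.6,.075)
plan((*jig(-4,21.8,J),-10,.075));nestbar(21,sense()['tcp_pos'][2]+50.8)"
```

```text
now [485.   45.8  -7. ] [-3.142  0.     0.076] F [ 0.7  0.4 -2.5] w 15.1 gf 60.5 t 50.9667
  move n=1 [0.051, -0.006, 0.15]
bar y 21 n 116 x range -52.5 47.3 y at x=0 20.5 slope 0.019 mean [-6.6 20.4]
```

Call:
play_rows(commands=[[0.09, 0, 0.1, 0, 0, 0, 10], [0, 0, 0.1, 0, 0, 0, 10], [0, 0, 0.1, 0, 0, 0, 10], [0, 0, 0, 0, 0, 0, 10], [0, 0, 0, 0, 0, 0, 10]])

```text
clock: 51.43
tcp_pos: [486.7, 46.0, -13.1]
tool_rot: [-3.142, 0.001, 0.076]
contact_force: [0.1, -0.6, -2.0]
gripper_width: 15.1
grasp_force: 60.5
```

Call:
play_rows(commands=[[0, 0, 0.1, 0, 0, 0, 10], [0, 0, 0.1, 0, 0, 0, 10], [0, 0, 0, 0, 0, 0, 10], [0, 0, 0, 0, 0, 0, 10]])

```text
clock: 51.77
tcp_pos: [486.7, 46.0, -17.0]
tool_rot: [3.142, 0.001, 0.076]
contact_force: [1.1, 0.8, -1.3]
gripper_width: 14.9
grasp_force: 60.4
```

Call:
play_rows(commands=[[0, 0, 0.1, 0, 0, 0, 10], [0, 0, 0, 0, 0, 0, 10], [0, 0, 0, 0, 0, 0, 10]])

```text
clock: 52.02
tcp_pos: [486.8, 46.0, -18.9]
tool_rot: [-3.142, 0.0, 0.075]
contact_force: [0.6, 0.8, -1.7]
gripper_width: 14.8
grasp_force: 60.4
```

It is going in cleanly, past the combs and rails.

Call:
play_rows(commands=[[0, 0, 0.1, 0, 0, 0, 10], [0, 0, 0.08, 0, 0, 0, 10], [0, 0, 0, 0, 0, 0, 10], [0, 0, 0, 0, 0, 0, 10]])

```text
clock: 52.35
tcp_pos: [486.8, 46.0, -22.6]
tool_rot: [-3.142, 0.0, 0.075]
contact_force: [0.6, 0.2, -2.4]
gripper_width: 14.9
grasp_force: 60.5
```

Call:
play_rows(commands=[[0, 0, 0, 0, 0, 0, 28], [0, 0, 0, 0, 0, 0, 28], [0, 0, 0, 0, 0, 0, 28], [0, 0, -0.4, 0, 0, 0, 28], [0, 0, -1, 0, 0, 0, 28], [0, 0, -1, 0, 0, 0, 28], [0, 0, -1, 0, 0, 0, 28], [0, 0, -1, 0, 0, 0, 34]])

```text
clock: 53.02
tcp_pos: [487.1, 46.0, 67.2]
tool_rot: [3.142, -0.001, 0.076]
contact_force: [0.8, -0.4, 0.5]
gripper_width: 34.1
grasp_force: 0.0
```

```bash
python3 -c "
from bars import *
plan((487,46,62,1.643),(476.5,345,62,1.643));bars()"
```

```text
now [487.1  46.   67.2] [ 3.142e+00 -1.000e-03  7.600e-02] F [ 0.8 -0.4  0.5] w 34.1 gf 0.0 t 53.0167
  turn n=20 tz=-0.980
  move n=1 [0.0, -0.003, 0.261]
  move n=15 [0.997, 0.037, -0.0]
[255.1 211.8] [ 36  10 232] [476.7 342.2] ang 1.643 eig [ 1.9 10.3]
```

Call:
play_rows(commands=[[0, 0, 0, 0, 0, -0.98, 34], [0, 0, 0, 0, 0, -0.98, 34], [0, 0, 0, 0, 0, -0.98, 34], [0, 0, 0, 0, 0, -0.98, 34], [0, 0, 0, 0, 0, -0.98, 34], [0, 0, 0, 0, 0, -0.98, 34], [0, 0, 0, 0, 0, -0.98, 34], [0, 0, 0, 0, 0, -0.98, 34]])

```text
clock: 53.73
tcp_pos: [487.2, 46.0, 66.3]
tool_rot: [3.141, -0.001, 0.707]
contact_force: [-0.5, 0.3, -0.7]
gripper_width: 34.2
grasp_force: 0.0
```

Call:
play_rows(commands=[[0, 0, 0, 0, 0, -0.98, 34], [0, 0, 0, 0, 0, -0.98, 34], [0, 0, 0, 0, 0, -0.98, 34], [0, 0, 0, 0, 0, -0.98, 34], [0, 0, 0, 0, 0, -0.98, 34], [0, 0, 0, 0, 0, -0.98, 34], [0, 0, 0, 0, 0, -0.98, 34], [0, 0, 0, 0, 0, -0.98, 34]])

```text
clock: 54.4
tcp_pos: [487.2, 46.0, 66.3]
tool_rot: [3.141, -0.0, 1.334]
contact_force: [0.3, -0.1, -0.0]
gripper_width: 34.4
grasp_force: 0.0
```

Call:
play_rows(commands=[[0, 0, 0, 0, 0, -0.98, 34], [0, 0, 0, 0, 0, -0.98, 34], [0, 0, 0, 0, 0, -0.98, 34], [0, 0, 0, 0, 0, -0.98, 34], [0.98, 0.037, 0, 0, 0, 0, 34], [0.98, 0.037, 0, 0, 0, 0, 34], [0.98, 0.037, 0, 0, 0, 0, 34], [0.98, 0.037, 0, 0, 0, 0, 34]])

```text
clock: 55.07
tcp_pos: [484.5, 125.1, 66.3]
tool_rot: [3.141, -0.0, 1.643]
contact_force: [-1.2, -0.3, 0.6]
gripper_width: 33.9
grasp_force: 0.0
```

Call:
play_rows(commands=[[0.98, 0.037, 0, 0, 0, 0, 34], [0.98, 0.037, 0, 0, 0, 0, 34], [0.98, 0.037, 0, 0, 0, 0, 34], [0.98, 0.037, 0, 0, 0, 0, 34], [0.98, 0.037, 0, 0, 0, 0, 34], [0.98, 0.037, 0, 0, 0, 0, 34], [0.98, 0.037, 0, 0, 0, 0, 34], [0.98, 0.037, 0, 0, 0, 0, 34]])

```text
clock: 55.73
tcp_pos: [478.8, 282.3, 66.3]
tool_rot: [3.141, -0.0, 1.644]
contact_force: [-0.5, 0.4, -0.4]
gripper_width: 33.7
grasp_force: 0.0
```

Call:
play_rows(commands=[[0.98, 0.037, 0, 0, 0, 0, 34], [0.98, 0.037, 0, 0, 0, 0, 34], [0.98, 0.037, 0, 0, 0, 0, 34], [0, 0, 0, 0, 0, 0, 34], [0, 0, 0, 0, 0, 0, 34], [0, 0, 0, 0, 0, 0, 34]])

```text
clock: 56.23
tcp_pos: [476.5, 339.5, 65.7]
tool_rot: [-3.141, 0.001, 1.644]
contact_force: [-0.7, 0.3, 0.0]
gripper_width: 33.8
grasp_force: 0.0
```

```bash
python3 -c "
from nestchk import *
plan((476.2,346,60,1.643),(476.2,346,-30,1.643));nestbar(21,28);nestbar(-63,28)"
```

```text
now [476.5 339.5  65.7] [-3.141e+00  1.000e-03  1.644e+00] F [-0.7  0.3  0. ] w 33.8 gf 0.0 t 56.2333
  move n=1 [0.325, 0.007, 0.287]
  move n=5 [0.0, 0.0, 0.9]
bar y 21 n 231 x range -49.3 49.7 y at x=0 20.1 slope -0.005 mean [-0.3 20.1]
bar y -63 n 224 x range -49.2 50.2 y at x=0 -64.0 slope -0.0 mean [ -0. -64.]
```

Both bars are well seated. Now bar B.

Call:
play_rows(commands=[[0.32, 0, 0.6, 0, 0, 0, 34], [0, 0, 1, 0, 0, 0, 34], [0, 0, 1, 0, 0, 0, 34], [0, 0, 1, 0, 0, 0, 34], [0, 0, 0.6, 0, 0, 0, 34], [0, 0, 0.4, 0, 0, 0, 34], [0, 0, 0, 0, 0, 0, 34], [0, 0, 0, 0, 0, 0, 34]])

```text
clock: 57.0
tcp_pos: [476.2, 346.2, -26.7]
tool_rot: [-3.141, 0.0, 1.643]
contact_force: [0.6, -0.6, -0.1]
gripper_width: 33.9
grasp_force: 0.0
```

Call:
play_rows(commands=[[0, 0, 0, 0, 0, 0, 34], [0, 0, 0, 0, 0, 0, 34], [0, 0, 0, 0, 0, 0, 34]])

```text
clock: 57.25
tcp_pos: [477.2, 347.1, -25.1]
tool_rot: [3.14, -0.001, 1.643]
contact_force: [0.8, -0.5, -0.1]
gripper_width: 34.2
grasp_force: 0.0
```

Call:
play_rows(commands=[[-0.03, 0, 0.25, 0, 0, 0, 34], [0, 0, 0.22, 0, 0, 0, 34], [0, 0, 0, 0, 0, 0, 34], [0, 0, 0, 0, 0, 0, 34]])

```text
clock: 57.58
tcp_pos: [475.7, 345.4, -36.4]
tool_rot: [-3.141, 0.001, 1.644]
contact_force: [-0.3, 0.4, -0.4]
gripper_width: 34.0
grasp_force: 0.0
```

Call:
play_rows(commands=[[0, 0, 0, 0, 0, 0, 10], [0, 0, 0, 0, 0, 0, 10], [0, 0, 0, 0, 0, 0, 10], [0, 0, 0, 0, 0, 0, 10], [0, 0, 0, 0, 0, 0, 10], [0, 0, 0, 0, 0, 0, 10]])

```text
clock: 58.08
tcp_pos: [476.4, 345.9, -35.7]
tool_rot: [3.141, -0.0, 1.644]
contact_force: [-0.2, 0.3, -0.0]
gripper_width: 14.9
grasp_force: 61.0
```

Call:
play_rows(commands=[[0, 0, -0.2, 0, 0, 0, 10], [0, 0, -0.4, 0, 0, 0, 10], [0, 0, -1, 0, 0, 0, 10], [0, 0, -1, 0, 0, 0, 10], [0, 0, -1, 0, 0, 0, 10], [0, 0, -1, 0, 0, 0, 10], [0, 0, 0, 0, 0, 0, 10], [0, 0, 0, 0, 0, 0, 10]])

```text
clock: 58.75
tcp_pos: [477.4, 346.6, 57.8]
tool_rot: [3.138, -0.002, 1.644]
contact_force: [-0.0, -0.0, -1.9]
gripper_width: 15.0
grasp_force: 60.7
```

Call:
play_rows(commands=[[0, 0, 0, 0, 0, 0.98, 10], [0, 0, 0, 0, 0, 0.98, 10], [0, 0, 0, 0, 0, 0.98, 10], [0, 0, 0, 0, 0, 0.98, 10], [0, 0, 0, 0, 0, 0.98, 10], [0, 0, 0, 0, 0, 0.98, 10], [0, 0, 0, 0, 0, 0.98, 10], [0, 0, 0, 0, 0, 0.98, 10]])

```text
clock: 59.42
tcp_pos: [474.6, 344.7, 53.7]
tool_rot: [-3.14, 0.004, 1.012]
contact_force: [-0.6, -0.1, -2.0]
gripper_width: 14.7
grasp_force: 60.6
```

Call:
play_rows(commands=[[0, 0, 0, 0, 0, 0.98, 10], [0, 0, 0, 0, 0, 0.98, 10], [0, 0, 0, 0, 0, 0.98, 10], [0, 0, 0, 0, 0, 0.98, 10], [0, 0, 0, 0, 0, 0.98, 10], [0, 0, 0, 0, 0, 0.98, 10], [0, 0, 0, 0, 0, 0.98, 10], [0, 0, 0, 0, 0, 0.98, 10]])

```text
clock: 60.08
tcp_pos: [474.6, 344.7, 53.7]
tool_rot: [3.141, 0.004, 0.385]
contact_force: [0.6, 0.5, -2.5]
gripper_width: 14.5
grasp_force: 60.6
```

Call:
play_rows(commands=[[0, 0, 0, 0, 0, 0.98, 10], [0, 0, 0, 0, 0, 0.98, 10], [0, 0, 0, 0, 0, 0.98, 10], [0, 0, 0, 0, 0, 0.98, 10], [0, 0, 0, 0, 0, 0, 10], [0, 0, 0, 0, 0, 0, 10]])

```text
clock: 60.58
tcp_pos: [475.0, 345.0, 54.3]
tool_rot: [3.14, 0.003, 0.078]
contact_force: [-0.5, -0.4, -2.5]
gripper_width: 14.7
grasp_force: 60.6
```

```bash
python3 -c "
from plan import *
J=(491.6,24.6,.075)
plan((*jig(0,63.8,J),52,.075))"
```

```text
now [475.  345.   54.3] [3.14e+00 3.00e-03 7.80e-02] F [-0.5 -0.4 -2.5] w 14.7 gf 60.6 t 60.5833
  turn n=1 tz=0.033
  move n=13 [-0.029, 0.988, 0.009]
```

Call:
play_rows(commands=[[-0.03, 0.97, 0, 0, 0, 0.03, 10], [-0.03, 0.97, 0, 0, 0, 0, 10], [-0.03, 0.97, 0, 0, 0, 0, 10], [-0.03, 0.97, 0, 0, 0, 0, 10], [-0.03, 0.97, 0, 0, 0, 0, 10], [-0.03, 0.97, 0, 0, 0, 0, 10], [-0.03, 0.97, 0, 0, 0, 0, 10], [-0.03, 0.97, 0, 0, 0, 0, 10]])

```text
clock: 61.25
tcp_pos: [482.1, 189.6, 55.4]
tool_rot: [3.141, 0.001, 0.076]
contact_force: [-0.2, -0.0, -1.7]
gripper_width: 14.6
grasp_force: 60.6
```

Call:
play_rows(commands=[[-0.03, 0.97, 0, 0, 0, 0, 10], [-0.03, 0.97, 0, 0, 0, 0, 10], [-0.03, 0.97, 0, 0, 0, 0, 10], [-0.03, 0.97, 0, 0, 0, 0, 10], [-0.03, 0.97, 0, 0, 0, 0, 10], [0, 0, 0.8, 0, 0, 0, 10], [0, 0, 0.8, 0, 0, 0, 10], [0, 0, 0.8, 0, 0, 0, 10]])

```text
clock: 61.92
tcp_pos: [486.9, 93.1, 7.5]
tool_rot: [-3.142, -0.0, 0.074]
contact_force: [0.3, 0.3, -2.0]
gripper_width: 15.0
grasp_force: 60.6
```

Call:
play_rows(commands=[[0, 0, 0, 0, 0, 0, 10], [0, 0, 0, 0, 0, 0, 10], [0, 0, 0, 0, 0, 0, 10], [0, 0, 0, 0, 0, 0, 10]])

```text
clock: 62.25
tcp_pos: [487.9, 94.0, 9.2]
tool_rot: [-3.141, -0.002, 0.074]
contact_force: [0.3, 0.1, -2.0]
gripper_width: 14.9
grasp_force: 60.6
```

```bash
python3 -c "
from nestchk import *
J=(491.6,24.6,.075)
plan((*jig(0,63.8,J),-6,.075));nestbar(63,sense()['tcp_pos'][2]+51.7)"
```

```text
now [487.9  94.    9.2] [-3.141e+00 -2.000e-03  7.400e-02] F [ 0.3  0.1 -2. ] w 14.9 gf 60.6 t 62.25
  turn n=1 tz=-0.013
  move n=1 [-0.076, 0.284, 0.759]
bar y 63 n 101 x range -47.6 51.6 y at x=0 67.8 slope 0.019 mean [-13.9  67.5]
```

Call:
play_rows(commands=[[-0.11, 0.285, 0.3, 0, 0, -0.013, 10], [0, 0, 0.4, 0, 0, 0, 10], [0, 0, 0, 0, 0, 0, 10], [0, 0, 0, 0, 0, 0, 10], [0, 0, 0, 0, 0, 0, 10]])

```text
clock: 62.72
tcp_pos: [484.9, 87.8, -6.1]
tool_rot: [3.142, 0.001, 0.074]
contact_force: [0.1, -0.6, -1.1]
gripper_width: 14.7
grasp_force: 60.6
```

```bash
python3 -c "
from nestchk import *
J=(491.6,24.6,.075)
plan((*jig(-1,63.8,J),-10,.075));nestbar(63,sense()['tcp_pos'][2]+51.7)"
```

```text
now [484.9  87.8  -6.1] [3.142e+00 1.000e-03 7.400e-02] F [ 0.1 -0.6 -1.1] w 14.7 gf 60.6 t 62.7167
  move n=1 [0.048, -0.013, 0.196]
bar y 63 n 105 x range -52.5 47.4 y at x=0 61.6 slope 0.008 mean [-16.5  61.5]
```

Call:
play_rows(commands=[[0.11, -0.02, 0.1, 0, 0, 0, 10], [0, 0, 0.1, 0, 0, 0, 10], [0, 0, 0.1, 0, 0, 0, 10], [0, 0, 0.1, 0, 0, 0, 10], [0, 0, 0, 0, 0, 0, 10], [0, 0, 0, 0, 0, 0, 10]])

```text
clock: 63.27
tcp_pos: [487.0, 88.4, -14.1]
tool_rot: [3.142, 0.001, 0.074]
contact_force: [-0.4, 0.1, -2.4]
gripper_width: 14.8
grasp_force: 60.6
```

Call:
play_rows(commands=[[0, 0, 0.1, 0, 0, 0, 10], [0, 0, 0.1, 0, 0, 0, 10], [0, 0, 0, 0, 0, 0, 10], [0, 0, 0, 0, 0, 0, 10]])

```text
clock: 63.6
tcp_pos: [487.1, 88.4, -18.0]
tool_rot: [3.142, 0.0, 0.074]
contact_force: [0.0, -0.5, -2.0]
gripper_width: 15.2
grasp_force: 60.6
```

Call:
play_rows(commands=[[0, 0, 0.1, 0, 0, 0, 10], [0, 0, 0, 0, 0, 0, 10], [0, 0, 0, 0, 0, 0, 10]])

```text
clock: 63.85
tcp_pos: [487.2, 88.4, -19.9]
tool_rot: [-3.142, 0.0, 0.074]
contact_force: [0.6, 0.2, -1.3]
gripper_width: 15.0
grasp_force: 60.6
```

Clean again. I'll lower the last bit, release and rise, then turn and go to the plate.

Call:
play_rows(commands=[[0, 0, 0.1, 0, 0, 0, 10], [0, 0, 0.08, 0, 0, 0, 10], [0, 0, 0, 0, 0, 0, 10], [0, 0, 0, 0, 0, 0, 10]])

```text
clock: 64.18
tcp_pos: [487.2, 88.4, -23.6]
tool_rot: [-3.142, 0.0, 0.074]
contact_force: [1.1, -0.2, -2.3]
gripper_width: 14.7
grasp_force: 60.7
```

Call:
play_rows(commands=[[0, 0, 0, 0, 0, 0, 28], [0, 0, 0, 0, 0, 0, 28], [0, 0, 0, 0, 0, 0, 28], [0, 0, -0.4, 0, 0, 0, 28], [0, 0, -1, 0, 0, 0, 28], [0, 0, -1, 0, 0, 0, 28], [0, 0, -1, 0, 0, 0, 28], [0, 0, -1, 0, 0, 0, 30]])

```text
clock: 64.85
tcp_pos: [487.4, 88.5, 66.2]
tool_rot: [-3.142, -0.0, 0.074]
contact_force: [0.4, -0.2, -0.8]
gripper_width: 30.0
grasp_force: 0.0
```

Call:
play_rows(commands=[[0, 0, 0, 0, 0, 0, 30], [0, 0, 0, 0, 0, 0, 30]])

```text
clock: 65.02
tcp_pos: [489.1, 88.7, 66.7]
tool_rot: [-3.141, -0.004, 0.074]
contact_force: [0.6, -0.1, 0.6]
gripper_width: 30.1
grasp_force: 0.0
```

```bash
python3 -c "
from plan import *
plan((487,300,70,.075),(530.8,465.7,70,3.1416))
for q,z in (('plate_handle',38),('drill_plate',0),('hole_far',8),('hole_near',8)):
  for r in mark_of('top',q)[:2]:
    px=np.array(r['xy'])*W; print(q,round(r['score'],2),px.round(1),back('top',px,z).round(1)[:2])
print(proj('top',(530.8,465.7,38)),proj('top',(530.8,465.7,0)))
"
```

```text
now [489.1  88.7  66.7] [-3.141 -0.004  0.074] F [ 0.6 -0.1  0.6] w 30.1 gf 0.0 t 65.0167
  move n=11 [0.062, -0.959, -0.015]
  turn n=39 tz=-0.983
  move n=9 [-0.243, 0.921, -0.0]
plate_handle 0.73 [220.6 163.2] [612.7 436.1]
plate_handle 0.51 [377.4 201.1] [497.4   3.9]
drill_plate 0.96 [212.9 195. ] [528.6 462.4]
hole_near 0.69 [221.7 164.1] [616.7 435.9]
[210.10146099 192.3399424 ] [211.72677409 194.24976474]
```

The plate is where I left it. I'll turn and go to it with the same grasp orientation as at release.

Call:
play_rows(commands=[[0, 0, 0, 0, 0, -0.983, 30], [0, 0, 0, 0, 0, -0.983, 30], [0, 0, 0, 0, 0, -0.983, 30], [0, 0, 0, 0, 0, -0.983, 30], [0, 0, 0, 0, 0, -0.983, 30], [0, 0, 0, 0, 0, -0.983, 30], [0, 0, 0, 0, 0, -0.983, 30], [0, 0, 0, 0, 0, -0.983, 30]])

```text
clock: 65.88
tcp_pos: [486.1, 88.3, 63.2]
tool_rot: [-3.14, 0.002, 0.707]
contact_force: [-0.8, -0.3, 0.4]
gripper_width: 29.8
grasp_force: 0.0
```

Call:
play_rows(commands=[[0, 0, 0, 0, 0, -0.983, 30], [0, 0, 0, 0, 0, -0.983, 30], [0, 0, 0, 0, 0, -0.983, 30], [0, 0, 0, 0, 0, -0.983, 30], [0, 0, 0, 0, 0, -0.983, 30], [0, 0, 0, 0, 0, -0.983, 30], [0, 0, 0, 0, 0, -0.983, 30], [0, 0, 0, 0, 0, -0.983, 30]])

```text
clock: 66.55
tcp_pos: [486.1, 88.3, 63.1]
tool_rot: [-3.139, 0.001, 1.336]
contact_force: [0.2, 0.1, -0.2]
gripper_width: 30.3
grasp_force: 0.0
```

Call:
play_rows(commands=[[0, 0, 0, 0, 0, -0.983, 30], [0, 0, 0, 0, 0, -0.983, 30], [0, 0, 0, 0, 0, -0.983, 30], [0, 0, 0, 0, 0, -0.983, 30], [0, 0, 0, 0, 0, -0.983, 30], [0, 0, 0, 0, 0, -0.983, 30], [0, 0, 0, 0, 0, -0.983, 30], [0, 0, 0, 0, 0, -0.983, 30]])

```text
clock: 67.22
tcp_pos: [486.1, 88.3, 63.2]
tool_rot: [-3.139, -0.001, 1.965]
contact_force: [-0.4, -0.6, -0.6]
gripper_width: 29.7
grasp_force: 0.0
```

Call:
play_rows(commands=[[0, 0, 0, 0, 0, -0.983, 30], [0, 0, 0, 0, 0, -0.983, 30], [0, 0, 0, 0, 0, -0.983, 30], [0, 0, 0, 0, 0, -0.983, 30], [0, 0, 0, 0, 0, -0.983, 30], [0, 0, 0, 0, 0, -0.983, 30], [0, 0, 0, 0, 0, -0.983, 30], [0, 0, 0, 0, 0, -0.983, 30]])

```text
clock: 67.88
tcp_pos: [486.2, 88.3, 63.2]
tool_rot: [-3.14, -0.002, 2.594]
contact_force: [-0.7, 0.4, -0.4]
gripper_width: 30.2
grasp_force: 0.0
```

Call:
play_rows(commands=[[0, 0, 0, 0, 0, -0.983, 30], [0, 0, 0, 0, 0, -0.983, 30], [0, 0, 0, 0, 0, -0.983, 30], [0, 0, 0, 0, 0, -0.983, 30], [0, 0, 0, 0, 0, -0.983, 30], [0, 0, 0, 0, 0, -0.983, 30], [0, 0, 0, 0, 0, -0.983, 30], [0, 0, 0, 0, 0, 0, 30]])

```text
clock: 68.55
tcp_pos: [486.2, 88.3, 63.3]
tool_rot: [-3.141, -0.003, -3.14]
contact_force: [0.8, -0.6, -1.1]
gripper_width: 30.0
grasp_force: 0.0
```

```bash
python3 -c "
from plan import *
plan((530.8,465.7,70,3.1416))"
```

```text
now [486.2  88.3  63.3] [-3.141e+00 -3.000e-03 -3.140e+00] F [ 0.8 -0.6 -1.1] w 30.0 gf 0.0 t 68.55
  turn n=1 tz=0.018
  move n=20 [-0.112, 0.944, -0.017]
```

Call:
play_rows(commands=[[-0.112, 0.944, -0.017, 0, 0, 0, 30], [-0.112, 0.944, -0.017, 0, 0, 0, 30], [-0.112, 0.944, -0.017, 0, 0, 0, 30], [-0.112, 0.944, -0.017, 0, 0, 0, 30], [-0.112, 0.944, -0.017, 0, 0, 0, 30], [-0.112, 0.944, -0.017, 0, 0, 0, 30], [-0.112, 0.944, -0.017, 0, 0, 0, 30], [-0.112, 0.944, -0.017, 0, 0, 0, 30]])

```text
clock: 69.22
tcp_pos: [504.6, 240.1, 66.3]
tool_rot: [-3.141, -0.002, 3.139]
contact_force: [0.6, -0.1, -0.5]
gripper_width: 29.8
grasp_force: 0.0
```

Call:
play_rows(commands=[[-0.112, 0.944, -0.017, 0, 0, 0, 30], [-0.112, 0.944, -0.017, 0, 0, 0, 30], [-0.112, 0.944, -0.017, 0, 0, 0, 30], [-0.112, 0.944, -0.017, 0, 0, 0, 30], [-0.112, 0.944, -0.017, 0, 0, 0, 30], [-0.112, 0.944, -0.017, 0, 0, 0, 30], [-0.112, 0.944, -0.017, 0, 0, 0, 30], [-0.112, 0.944, -0.017, 0, 0, 0, 30]])

```text
clock: 69.88
tcp_pos: [522.6, 391.0, 68.7]
tool_rot: [-3.14, -0.002, 3.139]
contact_force: [0.3, -0.3, -1.0]
gripper_width: 29.7
grasp_force: 0.0
```

Call:
play_rows(commands=[[-0.112, 0.944, -0.017, 0, 0, 0.018, 30], [-0.112, 0.944, -0.017, 0, 0, 0, 30], [-0.112, 0.944, -0.017, 0, 0, 0, 30], [-0.112, 0.944, -0.017, 0, 0, 0, 30], [0, 0, 0, 0, 0, 0, 30], [0, 0, 0, 0, 0, 0, 30], [0, 0, 0, 0, 0, 0, 30]])

```text
clock: 70.47
tcp_pos: [531.7, 465.0, 70.1]
tool_rot: [-3.14, -0.002, 3.139]
contact_force: [0.7, -0.3, 0.2]
gripper_width: 29.7
grasp_force: 0.0
```

```bash
python3 -c "
from nestchk import *
plan((530.8,465.7,10,3.1416))
nestbar(63,28);nestbar(21,28);nestbar(-63,28)"
```

```text
now [531.7 465.   70.1] [-3.140e+00 -2.000e-03  3.139e+00] F [ 0.7 -0.3  0.2] w 29.7 gf 0.0 t 70.4667
  turn n=1 tz=-0.034
  move n=4 [0.011, 0.009, 0.752]
bar y 63 n 220 x range -50.9 49.8 y at x=0 62.5 slope 0.006 mean [-1.3 62.5]
bar y 21 n 228 x range -49.3 50.0 y at x=0 20.0 slope 0.003 mean [-0.1 20. ]
bar y -63 n 227 x range -49.2 50.2 y at x=0 -64.3 slope -0.003 mean [  0.4 -64.3]
```

All three bars are seated flat. I'll descend to the handle and match the release pose (530.8, 465.7, -21).

Call:
play_rows(commands=[[0.04, 0.03, 0.6, 0, 0, -0.03, 30], [0, 0, 1, 0, 0, 0, 30], [0, 0, 1, 0, 0, 0, 30], [0, 0, 0.8, 0, 0, 0, 30], [0, 0, 0.5, 0, 0, 0, 30], [0, 0, 0.3, 0, 0, 0, 30], [0, 0, 0, 0, 0, 0, 30], [0, 0, 0, 0, 0, 0, 30]])

```text
clock: 71.28
tcp_pos: [531.7, 466.5, -12.5]
tool_rot: [3.142, 0.0, -3.141]
contact_force: [0.3, 0.1, -0.7]
gripper_width: 29.8
grasp_force: 0.0
```

Call:
play_rows(commands=[[0, 0, 0, 0, 0, 0, 30], [0, 0, 0, 0, 0, 0, 30]])

```text
clock: 71.45
tcp_pos: [532.6, 467.5, -11.0]
tool_rot: [3.14, 0.002, -3.141]
contact_force: [0.6, 0.7, 0.6]
gripper_width: 30.0
grasp_force: 0.0
```

```bash
python3 -c "
from plan import *
plan((530.8,465.7,-21,3.1416))"
```

```text
now [532.6 467.5 -11. ] [ 3.140e+00  2.000e-03 -3.141e+00] F [0.6 0.7 0.6] w 30.0 gf 0.0 t 71.45
  move n=1 [0.092, -0.088, 0.499]
```

Call:
play_rows(commands=[[0.09, -0.09, 0.25, 0, 0, 0, 30], [0, 0, 0.22, 0, 0, 0, 30], [0, 0, 0, 0, 0, 0, 30], [0, 0, 0, 0, 0, 0, 30], [0, 0, 0, 0, 0, 0, 30], [0, 0, 0, 0, 0, 0, 30]])

```text
clock: 71.95
tcp_pos: [529.8, 464.9, -22.0]
tool_rot: [3.142, 0.0, -3.141]
contact_force: [0.7, 0.1, 1.0]
gripper_width: 30.1
grasp_force: 0.0
```

```bash
python3 -c "
from plan import *
plan((530.8,465.7,-21,3.1416))"
```

```text
now [529.8 464.9 -22. ] [ 3.142  0.    -3.141] F [0.7 0.1 1. ] w 30.1 gf 0.0 t 71.95
  move n=1 [-0.049, 0.041, -0.049]
```

Call:
play_rows(commands=[[-0.05, 0.04, -0.05, 0, 0, 0, 30], [0, 0, 0, 0, 0, 0, 30], [0, 0, 0, 0, 0, 0, 30]])

```text
clock: 72.2
tcp_pos: [531.1, 465.9, -20.7]
tool_rot: [3.141, 0.001, -3.141]
contact_force: [-0.3, 0.1, 0.9]
gripper_width: 30.0
grasp_force: 0.0
```

Call:
play_rows(commands=[[0, 0, 0, 0, 0, 0, 8], [0, 0, 0, 0, 0, 0, 8], [0, 0, 0, 0, 0, 0, 8], [0, 0, 0, 0, 0, 0, 8], [0, 0, 0, 0, 0, 0, 8], [0, 0, 0, 0, 0, 0, 8]])

```text
clock: 72.7
tcp_pos: [531.0, 465.8, -20.7]
tool_rot: [3.141, 0.0, -3.141]
contact_force: [0.0, 0.4, 2.0]
gripper_width: 12.3
grasp_force: 62.3
```

Call:
play_rows(commands=[[0, 0, -0.1, 0, 0, 0, 8], [0, 0, -0.2, 0, 0, 0, 8], [0, 0, -0.5, 0, 0, 0, 8], [0, 0, -0.8, 0, 0, 0, 8], [0, 0, -0.9, 0, 0, 0, 8], [0, 0, -0.9, 0, 0, 0, 8], [0, 0, -0.9, 0, 0, 0, 8], [0, 0, -0.9, 0, 0, 0, 8]])

```text
clock: 73.37
tcp_pos: [530.3, 465.2, 83.9]
tool_rot: [-3.141, -0.001, -3.141]
contact_force: [1.0, 0.9, -4.2]
gripper_width: 12.2
grasp_force: 61.4
```

Call:
play_rows(commands=[[0, 0, -0.6, 0, 0, 0, 8], [0, 0, 0, 0, 0, 0, 8], [0, 0, 0, 0, 0, 0, 8]])

```text
clock: 73.62
tcp_pos: [531.2, 465.9, 95.9]
tool_rot: [3.14, 0.001, -3.141]
contact_force: [0.0, -0.3, -4.5]
gripper_width: 12.1
grasp_force: 61.6
```

```bash
python3 -c "
from plan import *
plan((495,300,100,3.1416),(495,300,100,1.648),(491.5,25.8,100,1.648))"
```

```text
now [531.2 465.9  95.9] [ 3.140e+00  1.000e-03 -3.141e+00] F [ 0.  -0.3 -4.5] w 12.1 gf 61.6 t 73.6167
  move n=9 [0.201, -0.922, -0.023]
  turn n=19 tz=0.983
  move n=1 [0.0, 0.0, -0.0]
  move n=14 [-0.975, -0.088, -0.0]
```

Call:
play_rows(commands=[[0.1, -0.46, -0.02, 0, 0, 0, 8], [0.201, -0.922, -0.023, 0, 0, 0, 8], [0.201, -0.922, -0.023, 0, 0, 0, 8], [0.201, -0.922, -0.023, 0, 0, 0, 8], [0.201, -0.922, -0.023, 0, 0, 0, 8], [0.201, -0.922, -0.023, 0, 0, 0, 8], [0.201, -0.922, -0.023, 0, 0, 0, 8], [0.201, -0.922, -0.023, 0, 0, 0, 8]])

```text
clock: 74.28
tcp_pos: [498.6, 324.9, 96.4]
tool_rot: [-3.139, -0.004, -3.141]
contact_force: [0.2, -1.7, -3.8]
gripper_width: 12.5
grasp_force: 61.5
```

Call:
play_rows(commands=[[0.201, -0.922, -0.023, 0, 0, 0, 8], [0.1, -0.46, 0, 0, 0, 0, 8], [0, 0, 0, 0, 0, 0.983, 8], [0, 0, 0, 0, 0, 0.983, 8], [0, 0, 0, 0, 0, 0.983, 8], [0, 0, 0, 0, 0, 0.983, 8], [0, 0, 0, 0, 0, 0.983, 8], [0, 0, 0, 0, 0, 0.983, 8]])

```text
clock: 74.95
tcp_pos: [493.7, 299.0, 97.7]
tool_rot: [-3.14, -0.001, 2.666]
contact_force: [0.2, 0.3, -3.9]
gripper_width: 12.5
grasp_force: 61.5
```

Call:
play_rows(commands=[[0, 0, 0, 0, 0, 0.983, 8], [0, 0, 0, 0, 0, 0.983, 8], [0, 0, 0, 0, 0, 0.983, 8], [0, 0, 0, 0, 0, 0.983, 8], [0, 0, 0, 0, 0, 0.983, 8], [0, 0, 0, 0, 0, 0.983, 8], [0, 0, 0, 0, 0, 0.983, 8], [0, 0, 0, 0, 0, 0.983, 8]])

```text
clock: 75.62
tcp_pos: [493.6, 299.1, 97.6]
tool_rot: [-3.139, -0.0, 2.037]
contact_force: [-0.4, -0.1, -3.4]
gripper_width: 12.4
grasp_force: 61.5
```

Call:
play_rows(commands=[[0, 0, 0, 0, 0, 0.983, 8], [0, 0, 0, 0, 0, 0.983, 8], [0, 0, 0, 0, 0, 0.983, 8], [0, 0, 0, 0, 0, 0.983, 8], [0, 0, 0, 0, 0, 0.983, 8], [0, 0, 0, 0, 0, 0, 8], [0, 0, 0, 0, 0, 0, 8]])

```text
clock: 76.2
tcp_pos: [493.9, 299.2, 98.0]
tool_rot: [-3.14, 0.001, 1.65]
contact_force: [-0.3, 0.9, -3.7]
gripper_width: 12.5
grasp_force: 61.5
```

```bash
python3 -c "
from plan import *
plan((491.5,25.8,100,1.648))"
```

```text
now [493.9 299.2  98. ] [-3.14e+00  1.00e-03  1.65e+00] F [-0.3  0.9 -3.7] w 12.5 gf 61.5 t 76.2
  turn n=1 tz=0.026
  move n=14 [-0.973, -0.084, -0.007]
```

Call:
play_rows(commands=[[-0.5, -0.04, 0, 0, 0, 0, 8], [-0.97, -0.084, 0, 0, 0, 0.026, 8], [-0.97, -0.084, 0, 0, 0, 0, 8], [-0.97, -0.084, 0, 0, 0, 0, 8], [-0.97, -0.084, 0, 0, 0, 0, 8], [-0.97, -0.084, 0, 0, 0, 0, 8], [-0.97, -0.084, 0, 0, 0, 0, 8], [-0.97, -0.084, 0, 0, 0, 0, 8]])

```text
clock: 76.87
tcp_pos: [492.7, 151.7, 98.9]
tool_rot: [-3.141, 0.0, 1.647]
contact_force: [0.6, 0.1, -4.0]
gripper_width: 12.5
grasp_force: 61.5
```

Call:
play_rows(commands=[[-0.97, -0.084, 0, 0, 0, 0, 8], [-0.97, -0.084, 0, 0, 0, 0, 8], [-0.97, -0.084, 0, 0, 0, 0, 8], [-0.97, -0.084, 0, 0, 0, 0, 8], [-0.97, -0.084, 0, 0, 0, 0, 8], [-0.97, -0.084, 0, 0, 0, 0, 8], [-0.5, -0.04, 0, 0, 0, 0, 8], [0, 0, 0, 0, 0, 0, 8]])

```text
clock: 77.53
tcp_pos: [491.3, 24.3, 99.0]
tool_rot: [-3.141, 0.001, 1.644]
contact_force: [0.2, 0.4, -4.0]
gripper_width: 12.5
grasp_force: 61.5
```

Call:
play_rows(commands=[[0, 0, 0.3, 0, 0, 0, 8], [0, 0, 0.5, 0, 0, 0, 8], [0, 0, 0.5, 0, 0, 0, 8], [0, 0, 0.5, 0, 0, 0, 8], [0, 0, 0.5, 0, 0, 0, 8], [0, 0, 0, 0, 0, 0, 8], [0, 0, 0, 0, 0, 0, 8], [0, 0, 0, 0, 0, 0, 8]])

```text
clock: 78.2
tcp_pos: [491.9, 26.7, 52.9]
tool_rot: [-3.141, -0.0, 1.646]
contact_force: [-0.4, -0.9, -4.2]
gripper_width: 12.9
grasp_force: 61.4
```

```bash
python3 -c "
from plan import *
plan((491.5,25.8,40,1.648))"
```

```text
now [491.9  26.7  52.9] [-3.141 -0.     1.646] F [-0.4 -0.9 -4.2] w 12.9 gf 61.4 t 78.2
  turn n=1 tz=-0.021
  move n=1 [-0.043, -0.022, 0.646]
```

Call:
play_rows(commands=[[-0.043, -0.022, 0.3, 0, 0, -0.02, 8], [0, 0, 0.5, 0, 0, 0, 8], [0, 0, 0.1, 0, 0, 0, 8], [0, 0, 0, 0, 0, 0, 8], [0, 0, 0, 0, 0, 0, 8], [0, 0, 0, 0, 0, 0, 8]])

```text
clock: 78.7
tcp_pos: [491.6, 25.5, 35.1]
tool_rot: [3.141, 0.0, 1.647]
contact_force: [0.5, -0.1, -3.4]
gripper_width: 12.5
grasp_force: 61.4
```

```bash
python3 -c "
from plan import *
plan((491.5,25.8,30,1.648))"
```

```text
now [491.6  25.5  35.1] [3.141 0.    1.647] F [ 0.5 -0.1 -3.4] w 12.5 gf 61.4 t 78.7
  move n=1 [0.013, -0.003, 0.257]
```

Call:
play_rows(commands=[[0.013, 0, 0.15, 0, 0, -0.01, 8], [0, 0, 0.15, 0, 0, 0, 8], [0, 0, 0.15, 0, 0, 0, 8], [0, 0, 0, 0, 0, 0, 8], [0, 0, 0, 0, 0, 0, 8]])

```text
clock: 79.12
tcp_pos: [491.0, 25.8, 25.7]
tool_rot: [-3.141, -0.0, 1.648]
contact_force: [-0.2, -0.3, -3.4]
gripper_width: 12.8
grasp_force: 61.5
```

Call:
play_rows(commands=[[0, 0, 0.1, 0, 0, 0, 8], [0, 0, 0.1, 0, 0, 0, 8], [0, 0, 0, 0, 0, 0, 8], [0, 0, 0, 0, 0, 0, 8]])

```text
clock: 79.45
tcp_pos: [491.2, 25.8, 21.9]
tool_rot: [-3.141, -0.0, 1.648]
contact_force: [-0.5, 0.4, -5.2]
gripper_width: 12.7
grasp_force: 61.5
```

Call:
play_rows(commands=[[0, 0, 0.1, 0, 0, 0, 8], [0, 0, 0.1, 0, 0, 0, 8], [0, 0, 0, 0, 0, 0, 8], [0, 0, 0, 0, 0, 0, 8]])

```text
clock: 79.78
tcp_pos: [491.2, 25.8, 17.8]
tool_rot: [-3.141, -0.0, 1.648]
contact_force: [0.2, -0.1, -4.4]
gripper_width: 12.2
grasp_force: 61.4
```

The plate is on both dowels without contact force. Continuing to the shoulders.

Call:
play_rows(commands=[[0, 0, 0.1, 0, 0, 0, 8], [0, 0, 0.1, 0, 0, 0, 8], [0, 0, 0.1, 0, 0, 0, 8], [0, 0, 0, 0, 0, 0, 8], [0, 0, 0, 0, 0, 0, 8]])

```text
clock: 80.2
tcp_pos: [491.2, 25.8, 11.8]
tool_rot: [-3.141, -0.0, 1.648]
contact_force: [-0.7, 0.4, -4.8]
gripper_width: 12.5
grasp_force: 61.4
```

Call:
play_rows(commands=[[0, 0, 0.1, 0, 0, 0, 8], [0, 0, 0, 0, 0, 0, 8], [0, 0, 0, 0, 0, 0, 8]])

```text
clock: 80.45
tcp_pos: [491.3, 25.8, 9.9]
tool_rot: [-3.141, 0.0, 1.648]
contact_force: [-0.6, 0.3, -4.8]
gripper_width: 12.8
grasp_force: 61.4
```

Call:
play_rows(commands=[[0, 0, 0.1, 0, 0, 0, 8], [0, 0, 0, 0, 0, 0, 8], [0, 0, 0, 0, 0, 0, 8]])

```text
clock: 80.7
tcp_pos: [491.5, 25.8, 8.7]
tool_rot: [3.142, -0.0, 1.648]
contact_force: [-3.8, 0.7, 4.3]
gripper_width: 12.6
grasp_force: 62.6
```

Seated at 8.7, the reference height. I'll release and rise, then turn to the tab.

Call:
play_rows(commands=[[0, 0, 0, 0, 0, 0, 30], [0, 0, 0, 0, 0, 0, 30], [0, 0, 0, 0, 0, 0, 30], [0, 0, 0, 0, 0, 0, 30], [0, 0, -0.3, 0, 0, 0, 30], [0, 0, -1, 0, 0, 0, 30], [0, 0, -1, 0, 0, 0, 30], [0, 0, -1, 0, 0, 0, 30]])

```text
clock: 81.37
tcp_pos: [491.2, 25.8, 74.9]
tool_rot: [-3.141, -0.0, 1.648]
contact_force: [0.7, 0.7, -0.5]
gripper_width: 29.8
grasp_force: 0.0
```

Call:
play_rows(commands=[[0, 0, -1, 0, 0, -0.98, 30], [0, 0, -0.7, 0, 0, -0.98, 40], [0, 0, 0, 0, 0, -0.98, 40], [0, 0, 0, 0, 0, -0.98, 40], [0, 0, 0, 0, 0, -0.98, 40], [0, 0, 0, 0, 0, -0.98, 40], [0, 0, 0, 0, 0, -0.98, 40], [0, 0, 0, 0, 0, -0.98, 40]])

```text
clock: 82.03
tcp_pos: [491.7, 25.8, 108.6]
tool_rot: [3.141, 0.001, 2.279]
contact_force: [1.5, 0.5, -0.5]
gripper_width: 39.8
grasp_force: 0.0
```

Call:
play_rows(commands=[[0, 0, 0, 0, 0, -0.98, 40], [0, 0, 0, 0, 0, -0.98, 40], [0, 0, 0, 0, 0, -0.98, 40], [0, 0, 0, 0, 0, -0.98, 40], [0, 0, 0, 0, 0, -0.98, 40], [0, 0, 0, 0, 0, -0.98, 40], [0, 0, 0, 0, 0, -0.98, 40], [0, 0, 0, 0, 0, -0.98, 40]])

```text
clock: 82.7
tcp_pos: [491.7, 25.8, 108.6]
tool_rot: [3.141, 0.001, 2.907]
contact_force: [-0.3, 0.7, -0.3]
gripper_width: 39.9
grasp_force: 0.0
```

Call:
play_rows(commands=[[0, 0, 0, 0, 0, -0.98, 40], [0, 0, 0, 0, 0, -0.98, 40], [0, 0, 0, 0, 0, -0.98, 40], [0, 0, 0, 0, 0, -0.98, 40], [0, 0, 0, 0, 0, 0, 40], [0, 0, 0, 0, 0, 0, 40]])

```text
clock: 83.2
tcp_pos: [491.6, 25.8, 108.4]
tool_rot: [-3.142, 0.001, -3.069]
contact_force: [0.3, 0.5, 0.1]
gripper_width: 40.0
grasp_force: 0.0
```

```bash
python3 -c "
from plan import *
plan((557.8,31,100,3.216),(557.8,31,25,3.216))"
```

```text
now [491.6  25.8 108.4] [-3.142e+00  1.000e-03 -3.069e+00] F [0.3 0.5 0.1] w 40.0 gf 0.0 t 83.2
  turn n=1 tz=-0.024
  move n=4 [-0.83, 0.003, 0.106]
  move n=4 [-0.0, 0.0, 0.938]
```

Call:
play_rows(commands=[[-0.83, 0, 0.1, 0, 0, -0.02, 40], [-0.83, 0, 0.1, 0, 0, 0, 40], [-0.83, 0, 0.1, 0, 0, 0, 40], [-0.83, 0, 0.1, 0, 0, 0, 40], [0, 0, 0, 0, 0, 0, 40], [0, 0, 0, 0, 0, 0, 40], [0, 0, 0, 0, 0, 0, 40], [0, 0, 0, 0, 0, 0, 40]])

```text
clock: 83.87
tcp_pos: [556.6, 30.8, 100.0]
tool_rot: [3.142, -0.001, -3.066]
contact_force: [-0.1, -1.5, -0.3]
gripper_width: 39.7
grasp_force: 0.0
```

Call:
play_rows(commands=[[0, 0, 0.5, 0, 0, 0, 40], [0, 0, 0.9, 0, 0, 0, 40], [0, 0, 0.9, 0, 0, 0, 40], [0, 0, 0.6, 0, 0, 0, 40], [0, 0, 0.4, 0, 0, 0, 40], [0, 0, 0.2, 0, 0, 0, 40], [0, 0, 0, 0, 0, 0, 40], [0, 0, 0, 0, 0, 0, 40]])

```text
clock: 84.53
tcp_pos: [557.9, 30.9, 30.3]
tool_rot: [-3.142, 0.0, -3.065]
contact_force: [0.3, -0.1, 0.1]
gripper_width: 39.6
grasp_force: 0.0
```

Call:
play_rows(commands=[[0, 0, 0.2, 0, 0, 0, 40], [0, 0, 0, 0, 0, 0, 40], [0, 0, 0, 0, 0, 0, 40]])

```text
clock: 84.78
tcp_pos: [558.0, 30.9, 26.5]
tool_rot: [-3.142, 0.001, -3.065]
contact_force: [-1.2, 0.5, -0.6]
gripper_width: 40.0
grasp_force: 0.0
```

Call:
play_rows(commands=[[0, 0, 0.06, 0, 0, 0, 20], [0, 0, 0, 0, 0, 0, 20], [0, 0, 0, 0, 0, 0, 20], [0, 0, 0, 0, 0, 0, 20], [0, 0, 0, 0, 0, 0, 20], [0, 0, 0, 0, 0, 0, 20]])

```text
clock: 85.28
tcp_pos: [558.0, 31.2, 25.5]
tool_rot: [3.141, 0.001, -3.065]
contact_force: [-0.9, 2.1, 6.1]
gripper_width: 21.7
grasp_force: 59.2
```

Call:
play_rows(commands=[[0, 0.2, 0, 0, 0, 0, 20], [0, 0.2, 0, 0, 0, 0, 20], [0, 0.2, 0, 0, 0, 0, 20], [0, 0.2, 0, 0, 0, 0, 20], [0, 0.2, 0, 0, 0, 0, 20], [0, 0.2, 0, 0, 0, 0, 20], [0, 0.2, 0, 0, 0, 0, 20], [0, 0, 0, 0, 0, 0, 20]])

```text
clock: 85.95
tcp_pos: [556.2, 58.6, 25.5]
tool_rot: [-3.141, 0.001, -3.065]
contact_force: [-0.3, -0.5, 5.2]
gripper_width: 22.0
grasp_force: 59.2
```

Call:
play_rows(commands=[[0, 0.1, 0, 0, 0, 0, 20], [0, 0, 0, 0, 0, 0, 20], [0, 0, 0, 0, 0, 0, 20]])

```text
clock: 86.2
tcp_pos: [556.0, 60.3, 25.5]
tool_rot: [-3.141, 0.001, -3.065]
contact_force: [0.3, 0.6, 6.1]
gripper_width: 22.3
grasp_force: 59.2
```

Call:
play_rows(commands=[[0, 0.1, 0, 0, 0, 0, 20], [0, 0, 0, 0, 0, 0, 20], [0, 0, 0, 0, 0, 0, 20]])

```text
clock: 86.45
tcp_pos: [556.0, 61.1, 25.5]
tool_rot: [-3.139, 0.001, -3.065]
contact_force: [-0.3, -5.8, 5.9]
gripper_width: 21.6
grasp_force: 59.3
```

The slide travelled 30.0 mm and the stop force is building. I'll give one small extra push, then relax, release, rise and check.

Call:
play_rows(commands=[[0, 0.1, 0, 0, 0, 0, 20], [0, 0, 0, 0, 0, 0, 20], [0, 0, 0, 0, 0, 0, 20]])

```text
clock: 86.7
tcp_pos: [556.0, 61.1, 25.5]
tool_rot: [-3.136, 0.001, -3.064]
contact_force: [-0.9, -12.3, 4.1]
gripper_width: 21.9
grasp_force: 59.3
```

Call:
play_rows(commands=[[0, -0.12, 0, 0, 0, 0, 20], [0, 0, 0, 0, 0, 0, 40], [0, 0, 0, 0, 0, 0, 40], [0, 0, 0, 0, 0, 0, 40], [0, 0, 0, 0, 0, 0, 40]])

```text
clock: 87.12
tcp_pos: [554.7, 62.5, 24.4]
tool_rot: [-3.142, -0.001, -3.065]
contact_force: [0.6, -0.3, 0.2]
gripper_width: 40.3
grasp_force: 0.0
```

Call:
play_rows(commands=[[0, 0, -0.5, 0, 0, 0, 40], [0, 0, -1, 0, 0, 0, 40], [0, 0, -1, 0, 0, 0, 40], [0, 0, -1, 0, 0, 0, 40], [0, 0, -1, 0, 0, 0, 40], [0, 0, -1, 0, 0, 0, 40], [0, 0, -1, 0, 0, 0, 40], [0, 0, 0, 0, 0, 0, 40]])

```text
clock: 87.78
tcp_pos: [558.7, 62.8, 160.7]
tool_rot: [-3.141, 0.009, -3.065]
contact_force: [1.4, -0.1, 0.6]
gripper_width: 40.0
grasp_force: 0.0
```

Run:
```python
from plan import *
plan()
a=cv2.resize(read_camera('top')[166:236,318:418],None,fx=5,fy=5,interpolation=2)
b=cv2.resize(read_camera('scene')[145:205,270:345],None,fx=4,fy=4,interpolation=2); b=np.pad(b,((0,110),(0,0),(0,0)))
cv2.imwrite('pics/end.png',np.hstack([a,b])[:,:,::-1])
```

```text
now [558.7  62.8 160.7] [-3.141  0.009 -3.065] F [ 1.4 -0.1  0.6] w 40.0 gf 0.0 t 87.7833
```

View pics/end.png

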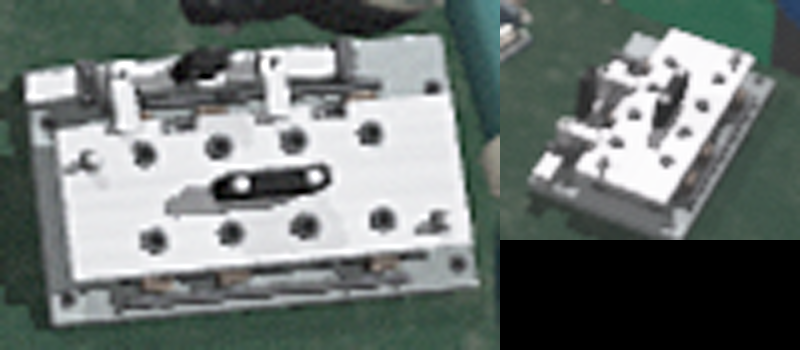

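The plate sits level over both dowels, with bar ends showing at (158,283), (232,277) and (378,262). The keepers lie over the plate edge at (122,110) and (275,90), and the gripper is clear. Handing in.

```bash
python3 -c "
from workcell import *
print(job_done())"
```

```text
the job is handed in; nothing more can be done
None
```

The job is handed in: the three dark steel bars lie flat in nests 1, 3 and 4, the drill plate is seated level on both dowels, the lock slide is pushed to its stop, and I did not touch the dial gauge, the loupe or the pink look-alikes.

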